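# Light up the print check at the packing bench

### The job

Swing the check lamp's arm until the lamp head hangs centred over the lime disc on the stack of navy printed sleeves right beside the lamp's console, let go of it, and only then slide the lamp's lime-green switch all the way to its on end, so that it clicks over. Leave the red sealer switch off, and do not knock over or shift the jar, the tape roll or the stamp.

Things in the scene. Friction and masses are not known exactly. Their poses are not given: they have to be found in the camera images.
- console: White power console, fixed, 170 mm wide (y), x = -116 to +80 mm; its panel faces roughly away from the robot. Origin on the bench; z up, x from the panel towards its back, y along the panel's width. Housing behind the panel: 150 mm tall, x = -5 to +80. Steel post (22 mm thick) at (30, 0) mm carries the lamp arm.
- panel_mid (a point): Middle of the console's plane switch panel, (-70, 0, 62) mm in the console frame; axes as the console's. The panel slopes 40 deg from level, facing up and to console -x: outward normal (-0.643, 0, 0.766), uphill (0.766, 0, 0.643); 150 mm long up the slope (85 mm uphill, 65 downhill of this point), full console width.
- rail_mid (a point): Middle of the steel guard rail (10 mm thick, along console y from -80 to +80 mm) at x = -85, z = 177 mm in the console frame, above the panel. Two side bars at y = +-80 run level from its ends back over the housing. A tool held upright cannot reach the switches under it; one leaning about 40 deg, along the panel's normal, can.
- lamp_arm (a joint): Lamp arm, a level bar on a vertical pivot on top of the post. 0: it points along the console's -x; positive turns it anticlockwise seen from above (its head moves to the console's -y). Range -1.6 to 1.6 rad. Friction of about 0.25 N m (about 1.5 N at the head) holds it wherever it is released.
- lamp_pivot (a point): On the arm's pivot axis, 250 mm above the bench, at the height of the bar's middle (bar 16 mm wide, 12 mm high).
- lamp_head (a point): Middle of the top of the navy grip fin on the lamp head, 292 mm above the bench, 170 mm from the pivot axis. Fin: 12 mm thick, 36 mm long along the arm, 34 mm tall. Head: white, round, 70 mm diameter, centred under this point, top 258 and underside 232 mm above the bench. Axes: x along the arm to the pivot, y across the fin, z up.
- sleeve_mark (a point): Centre of the lime disc (66 mm diameter) on top of the stack of navy sleeves, the place to be lit. The stack is fixed, 110 x 100 mm and 24 mm high; it lies left or right of the console, within about 10 mm of the circle that the lamp head runs on.
- hook_tray: White tray of black hooks, fixed, 110 x 100 x 24 mm, on the other side of the console; not the place to light. Origin at the centre of its underside.
- lamp_switch (a joint): Lime slide switch. 0 m: off; 0.010: on, the end nearer the lime square (console +y). It snaps over its middle (5 mm) and rests only at its ends; it takes about 5 N to push over.
- lamp_switch_ridge (a point): Middle of the top of the lime ridge, which alone stands out of the panel: 5 mm high, 6 mm thick along the sliding direction (console y), 18 mm long up the slope. It moves with the slide.
- sealer_switch (a joint): Red slide switch of the same kind, 80 mm to the console's -y of the lime one: off at 0, must stay there.
- sealer_switch_ridge (a point): Middle of the top of the red ridge, of the same size as the lime one.
- jar: Loose jar with a blue cap, 44 mm diameter, 72 mm tall, on the bench in front of the console's panel. Origin at the centre of its underside. Leave alone.
- tape: Loose amber tape roll lying flat, 84 mm diameter, 30 mm high. Origin at the centre of its underside. Leave alone.
- stamp: Loose orange round stamp, 28 mm diameter, 50 mm tall, standing. Origin at the centre of its underside. Leave alone.
There are look-alikes about, which are no part of the job. Leave any yellow look-alike of the part that bears sleeve_mark alone.

How it is judged:
By the outcome, as a careful person would: the job done as asked, in the order asked, and still so for the second after the job is handed in, with the robot touching nothing.
It also fails if it takes over 54 s, if anything falls off the work surface, if the arm or the gripper's body presses on something with over 40 N, if the wrist force passes 120 N, or if a joint passes its speed limit or range.

### The arm

A 7-joint arm with a two-finger parallel gripper is mounted at the origin on the work surface. World frame = base frame: x ahead of the robot, y to its left, z up, the work surface at z = 0. Lengths are in m, angles in rad, forces in N, time in s.
With the tool pointing down it reaches from about 0.425 to 0.875 m from the base axis. Payload 8.4 kg.
Tool frame: the origin (TCP) lies between the finger pads; the fingertips stand 25 mm ahead of it and the grasp point (between the pads) lies 6 mm ahead of it; y points along the fingers, z is the direction in which the jaws open and shut, and the axes are right-handed (so a half turn about y gives the same grasp; the last joint's range is limited). The gripper opens to 85 mm and grips with 20 to 120 N. Pads are 22 mm wide; open, the fingers measure 114 mm over their backs; the gripper's body (76 mm by 85 mm) begins 54 mm behind the grasp point. The pads swing forward as they close: fully open they stand 13 mm farther back than shut.
Start: joints at [1.093, 0.333, 0.04, 1.465, -0.013, 1.343, -0.059], TCP at [0.24, -0.604, 0.256] pointing down, gripper open.
Joint ranges: [-2.58, 2.58], [-0.38, 2.09], [-1.3, 1.39], [0.25, 2.4], [-1.5, 4.64], [0.08, 2.09], [-2.65, 2.65]. Speed limits (rad/s): [2.22, 2.22, 2.79, 2.79, 3.14, 3.14, 3.14].

### API

Orientations are given as a unit quaternion [w, x, y, z].
In Python, from bench import * gives the robot as it stands.
- The arm moves only by the tool send_rows, never from a script. Its argument "rows" is one flat list of numbers, 7 for each row, row after row: the turn, a rotation vector about the tool's x, y, z in rad, then the shift along the tool's x, y, z in m, then the opening, from -1 (shut) to 1 (fully open). A call has 1 to 8 rows; each row shifts and turns the pose as measured when the row begins, along the tool's axes as they then stand; what a row does not reach is not made up. A row lasts 1/12 s, in which the tool goes at most 41.7 mm and 7.16 degrees, less where a joint would pass 70% of its speed; a pose out of reach is approached as far as the arm can. A call with a gripper value outside its range is refused whole. The fingers move at their own pace and stop on an object; "grip_force" is the grip in N (left out, the last holds). Time passes only in rows, so rows that do not move let the fingers close. It gives the time, the measured TCP pose, the force and the opening at its end, in the units of the state.
- state(): the state, without advancing time (a new reading comes with each control period).
- get_image(name): name is "scene" or "side" or "wrist"; returns the picture (400x640x3 uint8, red, green, blue); there is no depth.
- calibration(name): a dict with "fovy" (degrees; the focal length in pixels is half the picture's height over the tangent of half this angle, whatever the lens; pixels are square), "cx", "cy" (the principal point, pixels), "k1" (the pictures are not rectified: a ray, as slopes to the right and down, at radius r is drawn at 1 + k1 r^2 times it, then the intrinsics apply), "world_from_camera" (4x4, takes a point from camera to world coordinates). Camera axes: x right, y down, z forward; pixel columns grow to the right and rows downward; lengths in m; the calibration is good to about 2 mm. A picture is of the moment at which its call begins: read the wrist's pose just before it. calibration takes no time and is no camera call; for the wrist camera it gives the pose at the moment of the call.
- job_done(): hands the job in, once; it reports no verdict.
The state is a dict: "t": time; "joints": joint angles; "qd": joint speeds; "effort": joint torques, N m; "position": TCP position; "ee_rot": TCP orientation; "force": force on the tool from outside, world axes, zero at the start; "ft_torque": the same for the moment, N m; "gripper_width": finger opening in m.
Only numpy, scipy, OpenCV 4.12 (cv2) and the standard library are available. Lean on these libraries where they do the work, as an engineer would, in place of code of your own. Each camera call takes 0.05 s, during which the arm holds its last target.

## Working session

There is one attempt and no reset: what is moved stays moved. The work goes in short steps, Python scripts to look and compute and a tool call to move; the robot and the scene stay as the last step left them, time stands still between calls to the robot, and variables do not carry over. Pictures are saved under pics/ and viewed, and the job is handed in when it is done.

Besides the shell and the picture viewer there is one more tool, called after "Request:" by a JSON object that holds its "fn" and its "kwargs", one argument or row to a line. send_rows: Moves the arm, as the interface text tells. Its arguments: {"type":"object","properties":{"rows":{"type":"array"},"grip_force":{"type":"number"}},"required":["rows"]}

```bash
mkdir -p pics; ls
python3 - <<'E'
from bench import *
import cv2
print(state())
for n in ["scene","side","wrist"]:
    c=calibration(n); im=get_image(n); cv2.imwrite(f"pics/{n}0.png",im[:,:,::-1]); print(n,c)
E
```

```text
pics
{'t': 0.0, 'joints': array([ 1.09281213,  0.33391585,  0.03990122,  1.46630052, -0.01344008,
        1.34331914, -0.05847509]), 'qd': array([ 0.00133676,  0.0014154 ,  0.00036394,  0.00110408,  0.0002595 ,
        0.00137172, -0.0005957 ]), 'effort': array([ 4.11572810e-04, -6.58563995e+01,  1.36549272e+00, -4.05563378e+01,
        1.67454255e-02,  1.27419728e-02,  4.35388472e-05]), 'position': array([ 0.24017433, -0.60353124,  0.2554041 ]), 'ee_rot': array([ 0.13297113, -0.13325208,  0.69504035, -0.69388866]), 'force': array([ 0.02022702, -1.10987222, -0.28557054]), 'ft_torque': array([ 0.03425853, -0.00417857,  0.00240314]), 'gripper_width': 0.08545807828318937}
scene {'fovy': 43.52487987897777, 'cx': 324.49499787919564, 'cy': 194.8309585266749, 'k1': 0.03868469827576695, 'world_from_camera': array([[-0.29206452,  0.67076793, -0.68173947,  1.22921502],
       [ 0.95627575,  0.21623785, -0.19692099,  0.18002249],
       [ 0.01532959, -0.70944456, -0.70459451,  0.82047557],
       [ 0.        ,  0.        ,  0.        ,  1.        ]])}
side {'fovy': 50.61478520347959, 'cx': 322.7258125351306, 'cy': 198.39032255135743, 'k1': -0.11085165752918129, 'world_from_camera': array([[-0.7827127 , -0.40121736,  0.47579981,  0.28599492],
       [-0.62233889,  0.49541635, -0.60601729,  0.49179404],
       [ 0.00742565, -0.77044615, -0.63746184,  0.67406049],
       [ 0.        ,  0.        ,  0.        ,  1.        ]])}
wrist {'fovy': 71.24613968470663, 'cx': 323.1277589869535, 'cy': 200.84518650803867, 'k1': 0.010429697908527361, 'world_from_camera': array([[ 0.3698579 , -0.88684997, -0.27695173,  0.31113361],
       [-0.92908291, -0.35405975, -0.10698896, -0.57582881],
       [-0.00317431,  0.29688183, -0.95490895,  0.37249368],
       [ 0.        ,  0.        ,  0.        ,  1.        ]])}
```

View pics/scene0.png

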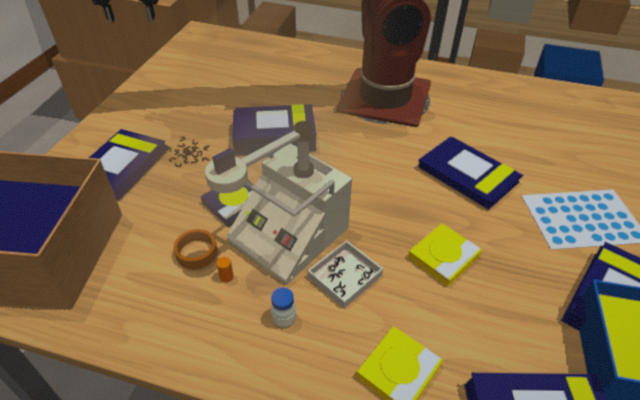

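View pics/side0.png

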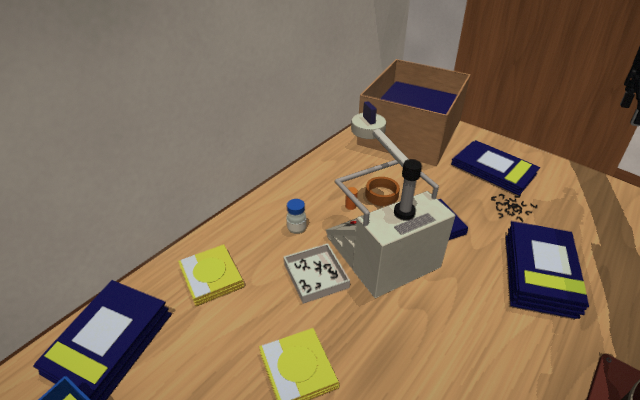

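View pics/wrist0.png

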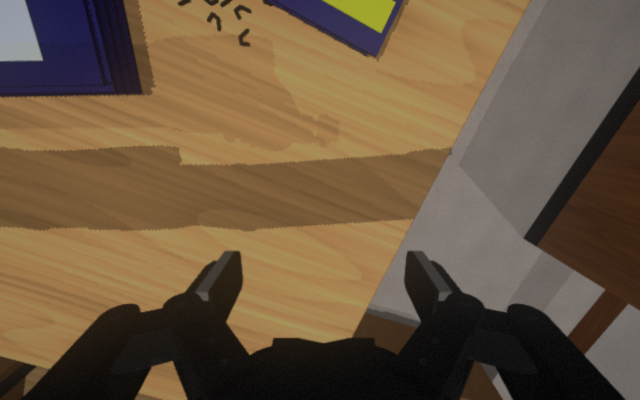

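Run:
```python
import cv2
a=cv2.imread("pics/scene0.png")[110:310,160:400]; cv2.imwrite("pics/sc_crop.png",cv2.resize(a,None,fx=3.3,fy=3,interpolation=2))
a=cv2.imread("pics/side0.png")[80:310,270:490]; cv2.imwrite("pics/si_crop.png",cv2.resize(a,None,fx=2.6,fy=2.6,interpolation=2))
```

```text
(no output)
```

View pics/sc_crop.png

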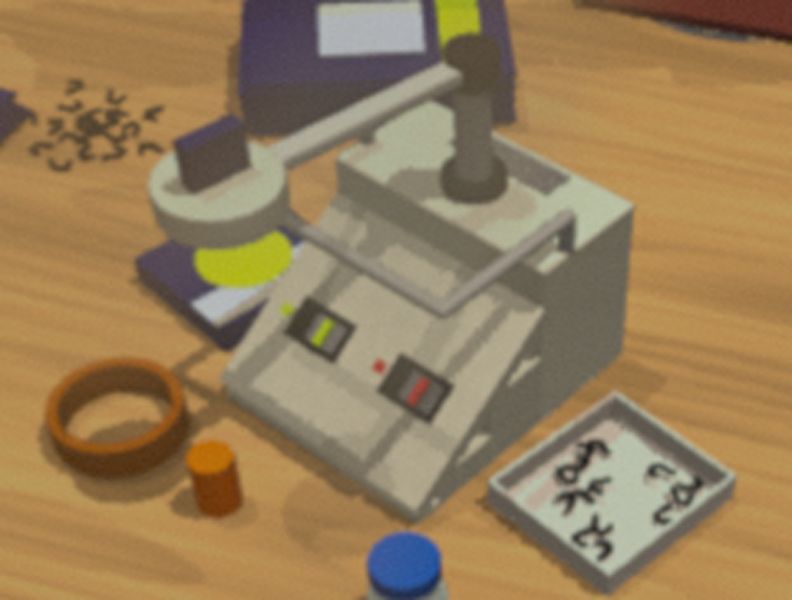

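View pics/si_crop.png

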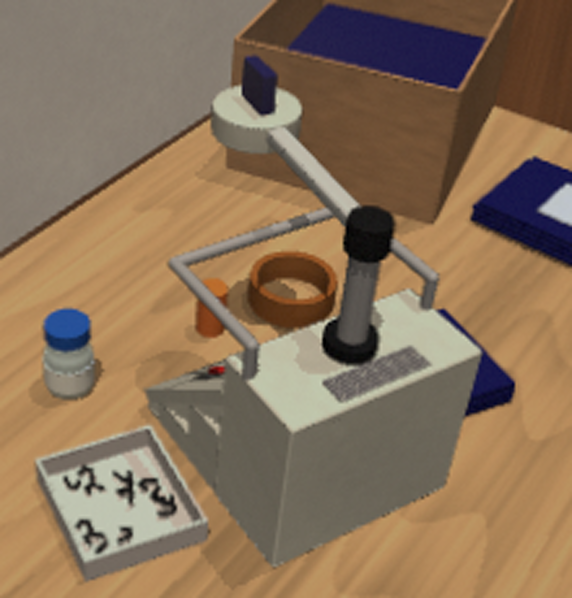

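```bash
cat > h.py <<'E'
from bench import *
import numpy as np, cv2
def K(c):
    f=200/np.tan(np.radians(c["fovy"])/2); return np.array([[f,0,c["cx"]],[0,f,c["cy"]],[0,0,1]]),np.array([c["k1"],0,0,0,0.])
def ray(c,uv):
    k,d=K(c); p=cv2.undistortPoints(np.array(uv,float).reshape(-1,1,2),k,d).reshape(-1,2)
    T=c["world_from_camera"]; D=np.c_[p,np.ones(len(p))]@T[:3,:3].T
    return T[:3,3],D/np.linalg.norm(D,axis=1)[:,None]
def onz(c,uv,z):
    o,D=ray(c,uv); return o+D*((z-o[2])/D[:,2])[:,None]
def onplane(c,uv,p0,n):
    o,D=ray(c,uv); return o+D*(((p0-o)@n)/(D@n))[:,None]
def tri(cs,uvs):
    A=np.zeros((3,3));b=np.zeros(3);L=[]
    for c,uv in zip(cs,uvs):
        o,D=ray(c,[uv]);d=D[0];P=np.eye(3)-np.outer(d,d);A+=P;b+=P@o;L.append((o,P))
    x=np.linalg.solve(A,b); return x,[np.linalg.norm(P@(x-o)) for o,P in L]
def proj(c,X):
    k,d=K(c);T=np.linalg.inv(c["world_from_camera"])
    return cv2.projectPoints(np.array(X,float).reshape(-1,3),cv2.Rodrigues(T[:3,:3])[0],T[:3,3],k,d)[0].reshape(-1,2)
E
python3 - <<'E'
from h import *
np.set_printoptions(precision=4,suppress=True)
s=calibration("scene");d=calibration("side")
S=lambda x,y:(160+x/3.3,110+y/3); D=lambda x,y:(270+x/2.6,80+y/2.6)
print("top back right", onz(s,[S(632,207)],.15))
print("top front left", onz(s,[S(338,160)],.15))
print("side: back -y top", onz(d,[D(291,430)],.15)," back +y top",onz(d,[D(480,355)],.15),"front -y",onz(d,[D(222,360)],.15))
print("fin top", tri([s,d],[S(210,138),D(258,72)]))
print("cap top scene/side z?", tri([s,d],[S(472,45),D(370,218)]))
print("bottom corner front", onz(s,[S(415,518)],.0))
E
```

```text
top back right [[0.522  0.0303 0.15  ]]
top front left [[ 0.5326 -0.1531  0.15  ]]
side: back -y top [[0.519  0.0288 0.15  ]]  back +y top [[ 0.4518 -0.1202  0.15  ]] front -y [[0.5943 0.0011 0.15  ]]
fin top (array([ 0.6776, -0.1517,  0.2869]), [np.float64(5.909521248666971e-06), np.float64(5.909521248567515e-06)])
cap top scene/side z? (array([ 0.5305, -0.0654,  0.2648]), [np.float64(0.00010918525269275223), np.float64(0.00010918525269270417)])
bottom corner front [[ 0.6937 -0.0502  0.    ]]
```

```bash
cat >> h.py <<'E'
def con(p,X):
    c,s_=np.cos(p[2]),np.sin(p[2]); X=np.atleast_2d(X); return np.c_[p[0]+c*X[:,0]-s_*X[:,1],p[1]+s_*X[:,0]+c*X[:,1],X[:,2]]
E
python3 - <<'E'
from h import *
from scipy.optimize import least_squares
np.set_printoptions(precision=4,suppress=True)
s=calibration("scene");d=calibration("side")
S=lambda x,y:(160+x/3.3,110+y/3); D=lambda x,y:(270+x/2.6,80+y/2.6)
obs=[(s,S(632,207),(.08,-.085,.15)),(s,S(338,160),(-.005,.085,.15)),(d,D(291,430),(.08,-.085,.15)),(d,D(480,355),(.08,.085,.15)),(d,D(222,360),(-.005,-.085,.15)),(s,S(415,518),(-.116,-.085,0.01)),(s,S(445,312),(-.085,-.08,.177)),(d,D(172,262),(-.085,-.08,.177)),(s,S(473,190),(.03,0,.15)),(d,D(350,343),(.03,0,.15))]
f=lambda p:np.concatenate([(proj(c,con(p,X))[0]-uv) for c,uv,X in obs])
r=least_squares(f,[.56,-.06,2.72],loss='soft_l1'); print(r.x); print(f(r.x).reshape(-1,2))
p=r.x
print("pivot",con(p,(.03,0,.25)),"panel_mid",con(p,(-.07,0,.062)))
piv=con(p,(.03,0,.25))[0]; h=tri([s,d],[S(210,138),D(258,72)])[0]; print("arm r",np.linalg.norm(h[:2]-piv[:2]))
n=con(np.r_[0,0,p[2]],(-.643,0,.766))[0]
for nm,uv in (("lime",S(321,332)),("red",S(419,388)),("limesq",S(288,310)),("redsq",S(379,367))):
    X=onplane(s,[uv],con(p,(-.07,0,.062))[0]+n*(.005 if len(nm)<5 else 0),n)[0]
    c,q=np.cos(p[2]),np.sin(p[2]); dd=X[:2]-p[:2]; print(nm,X,"console",c*dd[0]+q*dd[1],-q*dd[0]+c*dd[1],X[2])
# disc
im=cv2.imread("pics/scene0.png");hsv=cv2.cvtColor(im,cv2.COLOR_BGR2HSV)
m=cv2.inRange(hsv,(25,150,100),(40,255,255)); m[:, :210]=0;m[:,255:]=0;m[:180]=0;m[215:]=0
ys,xs=np.where(m); print(len(xs),xs.min(),xs.max(),ys.min(),ys.max())
ct=max(cv2.findContours(m,cv2.RETR_EXTERNAL,cv2.CHAIN_APPROX_NONE)[0],key=len).reshape(-1,2)
W=onz(s,ct,.024); print(np.c_[ct,W[:,:2]*1000].round(0))
E
```

```text
[ 0.5596 -0.0782  2.7389]
[[ 0.8716 -0.7904]
 [-2.1017 -1.0785]
 [-0.9402  0.7548]
 [ 0.6893 -1.5281]
 [-0.422  -1.6001]
 [ 1.0279 -0.0015]
 [-1.5773  0.0481]
 [ 0.0368  0.5057]
 [-0.1407 -1.3021]
 [-1.3129  1.672 ]]
pivot [[ 0.532  -0.0665  0.25  ]] panel_mid [[ 0.624  -0.1057  0.062 ]]
arm r 0.1687017369265562
lime [ 0.6125 -0.1385  0.0666] console -0.07228916754598494 0.034677528662177326 0.066607167451608
red [ 0.6419 -0.0639  0.0684] console -0.07013720968656152 -0.045477194035724575 0.06841357594195963
limesq [ 0.5967 -0.1675  0.0627] console -0.06910697064142703 0.06753942720893553 0.06274963169394576
redsq [ 0.6277 -0.0949  0.0627] console -0.06920926276920439 -0.01133764704957063 0.0626637650644929
348 219 247 188 214
[[ 242.  188.  495. -228.]
 [ 241.  189.  499. -229.]
 [ 240.  189.  500. -231.]
 [ 239.  190.  503. -232.]
 [ 238.  190.  504. -234.]
 [ 237.  191.  508. -235.]
 [ 236.  191.  508. -237.]
 [ 235.  191.  509. -239.]
 [ 234.  192.  513. -240.]
 [ 233.  192.  513. -242.]
 [ 232.  192.  514. -244.]
 [ 231.  193.  518. -245.]
 [ 230.  193.  518. -247.]
 [ 229.  193
[... 746 characters left out ...]
 232.  204.  549. -228.]
 [ 233.  204.  548. -226.]
 [ 234.  204.  547. -224.]
 [ 235.  204.  547. -222.]
 [ 236.  204.  546. -220.]
 [ 237.  204.  545. -218.]
 [ 238.  203.  542. -217.]
 [ 239.  203.  541. -215.]
 [ 240.  203.  540. -213.]
 [ 241.  202.  537. -212.]
 [ 242.  202.  536. -210.]
 [ 243.  201.  533. -209.]
 [ 244.  200.  529. -208.]
 [ 245.  199.  526. -207.]
 [ 246.  198.  522. -206.]
 [ 247.  197.  518. -206.]
 [ 247.  196.  515. -207.]
 [ 247.  195.  513. -208.]
 [ 247.  194.  510. -209.]
 [ 247.  193.  507. -211.]
 [ 247.  192.  504. -212.]
 [ 247.  191.  501. -213.]
 [ 246.  190.  498. -217.]
 [ 245.  189.  496. -220.]
 [ 244.  188.  494. -224.]
 [ 243.  188.  494. -226.]]
```

```bash
cat >> h.py <<'E'
from scipy.spatial.transform import Rotation as Ro
def toolR(st=None):
    q=(st or state())["ee_rot"]; return Ro.from_quat(np.r_[q[1:],q[0]])
E
python3 - <<'E'
from h import *
np.set_printoptions(precision=3,suppress=True)
st=state();R=toolR(st).as_matrix();print(R, np.linalg.det(R))
T=calibration("wrist")["world_from_camera"]; print(R.T@(T[:3,3]-st["position"]));print(R.T@T[:3,:3])
E
```

```text
[[-0.929 -0.001  0.37 ]
 [-0.37   0.001 -0.929]
 [ 0.    -1.    -0.001]] 1.0000000000000002
[-0.076 -0.117  0.   ]
[[-0.     0.955  0.297]
 [ 0.002 -0.297  0.955]
 [ 1.     0.001 -0.002]]
```

```bash
cat >> h.py <<'E'
def plan(Pt,Rt,n,nrow=8,g=1,st=None):
    """interp from present pose to target in n rows; print first nrow rows rounded"""
    st=st or state(); R0=toolR(st);p0=st["position"]; rv=(R0.inv()*Rt).as_rotvec(); out=[]
    for i in range(min(n,nrow)):
        Ri=R0*Ro.from_rotvec(rv*i/n); d=Ri.inv().apply((np.array(Pt)-p0)/n)
        out+= [*(rv/n).round(4),*d.round(4),g]
    print("total deg",np.degrees(np.linalg.norm(rv)).round(1),"dist",np.linalg.norm(Pt-p0).round(4)); print([float(v) for v in out])
def down(yawz):
    z=np.array([np.cos(yawz),np.sin(yawz),0]);y=np.array([0,0,-1.]);return Ro.from_matrix(np.c_[np.cross(y,z),y,z])
E
python3 - <<'E'
from h import *
plan(np.array([.678,-.152,.375]),down(np.radians(59.7)),24)
E
```

```text
total deg 128.0 dist 0.6402
[0.0, -0.0931, -0.0001, -0.0239, -0.005, -0.0107, 1.0, 0.0, -0.0931, -0.0001, -0.0248, -0.005, -0.0085, 1.0, 0.0, -0.0931, -0.0001, -0.0255, -0.005, -0.0061, 1.0, 0.0, -0.0931, -0.0001, -0.0259, -0.005, -0.0037, 1.0, 0.0, -0.0931, -0.0001, -0.0262, -0.005, -0.0013, 1.0, 0.0, -0.0931, -0.0001, -0.0262, -0.005, 0.0011, 1.0, 0.0, -0.0931, -0.0001, -0.026, -0.005, 0.0036, 1.0, 0.0, -0.0931, -0.0001, -0.0255, -0.005, 0.006, 1.0]
```

Request:
{"fn": "send_rows", "kwargs": {
  "rows": [0, -0.093, 0, -0.024, -0.015, -0.011, 1, 0, -0.093, 0, -0.025, -0.015, -0.0085, 1, 0, -0.093, 0, -0.0255, -0.015, -0.006, 1, 0, -0.093, 0, -0.026, -0.015, -0.0035, 1, 0, -0.093, 0, -0.026, -0.015, -0.001, 1, 0, -0.093, 0, -0.026, -0.015, 0.001, 1, 0, -0.093, 0, -0.026, -0.015, 0.0035, 1, 0, -0.093, 0, -0.0255, -0.015, 0.006, 1]
}}

```text
t: 0.82
position: [0.3831, -0.4497, 0.3725]
ee_rot: [0.38, -0.383, 0.6, -0.59]
force: [1.0, -1.0, -0.2]
gripper_width: 0.0853
```

Run:
```python
from h import *
st=state();print(st["position"],st["joints"].round(2),st["force"])
plan(np.array([.678,-.152,.375]),down(np.radians(59.7)),16)
```

```text
[ 0.38306312 -0.44967527  0.37247365] [ 0.92  0.2  -0.16  1.4   0.03  1.56  0.33] [ 0.98231453 -0.98123087 -0.24183512]
total deg 84.4 dist 0.4191
[0.0005, -0.092, -0.0009, -0.0246, -0.0002, 0.009, 1.0, 0.0005, -0.092, -0.0009, -0.0237, -0.0002, 0.0112, 1.0, 0.0005, -0.092, -0.0009, -0.0225, -0.0002, 0.0133, 1.0, 0.0005, -0.092, -0.0009, -0.0212, -0.0002, 0.0153, 1.0, 0.0005, -0.092, -0.0009, -0.0197, -0.0002, 0.0172, 1.0, 0.0005, -0.092, -0.0009, -0.0181, -0.0002, 0.019, 1.0, 0.0005, -0.092, -0.0009, -0.0162, -0.0002, 0.0206, 1.0, 0.0005, -0.092, -0.0009, -0.0143, -0.0002, 0.022, 1.0]
```

Request:
{"fn": "send_rows", "kwargs": {
  "rows": [0, -0.092, 0, -0.0245, 0, 0.009, 1, 0, -0.092, 0, -0.0235, 0, 0.011, 1, 0, -0.092, 0, -0.0225, 0, 0.0135, 1, 0, -0.092, 0, -0.021, 0, 0.0155, 1, 0, -0.092, 0, -0.0195, 0, 0.017, 1, 0, -0.092, 0, -0.018, 0, 0.019, 1, 0, -0.092, 0, -0.016, 0, 0.0205, 1, 0, -0.092, 0, -0.0145, 0, 0.022, 1]
}}

```text
t: 1.48
position: [0.5342, -0.2913, 0.376]
ee_rot: [-0.578, 0.578, -0.411, 0.404]
force: [0.6, 0.2, 0.4]
gripper_width: 0.0852
```

Run:
```python
from h import *
st=state();print(st["position"],st["joints"].round(2),st["force"])
c=calibration("wrist");np.save("w1.npy",c,allow_pickle=True);cv2.imwrite("pics/w1.png",get_image("wrist")[:,:,::-1])
plan(np.array([.678,-.152,.375]),down(np.radians(59.7)),8)
```

```text
[ 0.5341861  -0.29125417  0.37603378] [ 0.72  0.25 -0.37  1.35  0.09  1.57  0.7 ] [0.61682663 0.18268917 0.40093706]
total deg 39.2 dist 0.1933
[-0.0001, -0.0856, -0.0015, -0.0095, 0.0001, 0.0222, 1.0, -0.0001, -0.0856, -0.0015, -0.0075, 0.0001, 0.023, 1.0, -0.0001, -0.0856, -0.0015, -0.0055, 0.0001, 0.0235, 1.0, -0.0001, -0.0856, -0.0015, -0.0035, 0.0001, 0.0239, 1.0, -0.0001, -0.0856, -0.0015, -0.0015, 0.0001, 0.0241, 1.0, -0.0001, -0.0856, -0.0015, 0.0006, 0.0001, 0.0241, 1.0, -0.0001, -0.0856, -0.0015, 0.0027, 0.0001, 0.024, 1.0, -0.0001, -0.0856, -0.0015, 0.0047, 0.0001, 0.0237, 1.0]
```

View pics/w1.png

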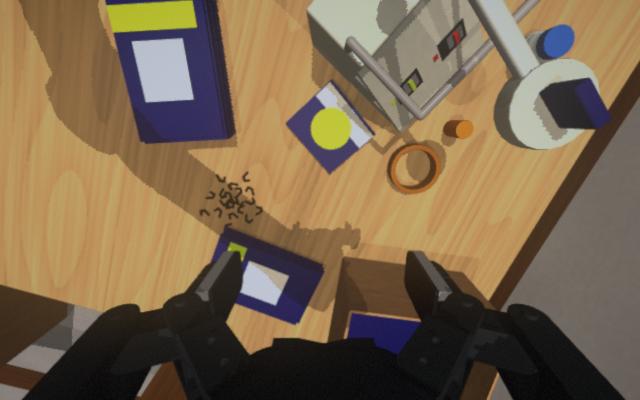

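```bash
cat > m.py <<'E'
from h import *
np.set_printoptions(precision=4,suppress=True)
def disc(c,im,z=.024,roi=None):
    hsv=cv2.cvtColor(im,cv2.COLOR_BGR2HSV); m=cv2.inRange(hsv,(25,150,80),(40,255,255))
    if roi: k=np.zeros_like(m);k[roi[1]:roi[3],roi[0]:roi[2]]=1;m*=k
    ct=max(cv2.findContours(m,cv2.RETR_EXTERNAL,cv2.CHAIN_APPROX_NONE)[0],key=cv2.contourArea).reshape(-1,2)
    W=onz(c,ct,z)[:,:2]; A=np.c_[2*W,np.ones(len(W))]; s=np.linalg.lstsq(A,(W**2).sum(1),rcond=None)[0]
    return s[:2],np.sqrt(s[2]+s[:2]@s[:2]),ct.mean(0)
if __name__=="__main__":
    c=np.load("w1.npy",allow_pickle=True).item(); im=cv2.imread("pics/w1.png")
    print(disc(c,im,roi=(300,95,365,160)))
    s=calibration("scene"); cr=cv2.resize(im[0:190,290:640],None,fx=2.28,fy=3,interpolation=2);cv2.imwrite("pics/w1c.png",cr)
    S=lambda x,y:(160+x/3.3,110+y/3)
    for nm,uv,w in (("lime",S(321,332),(411,82)),("red",S(419,388),(454,38))): print(nm,tri([s,c],[uv,w]))
E
python3 m.py
```

```text
(array([ 0.5247, -0.2347]), np.float64(0.03122364479549976), array([330.2743, 128.5221]))
lime (array([ 0.6101, -0.1371,  0.0653]), [np.float64(0.0022998759017434593), np.float64(0.002299875901743542)])
red (array([ 0.64  , -0.0653,  0.0655]), [np.float64(0.0006169896060848591), np.float64(0.0006169896060848843)])
```

View pics/w1c.png

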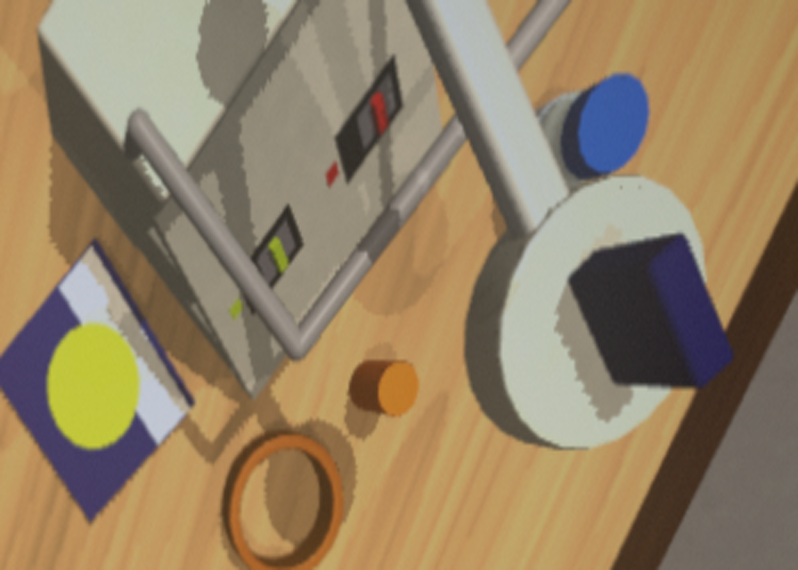

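Run:
```python
from h import *
np.set_printoptions(precision=4,suppress=True)
c=np.load("w1.npy",allow_pickle=True).item()
P=[(290+x/2.28,y/3) for x,y in ((683,236),(652,264),(700,388),(733,354))]
W=onz(c,P,.292);print(W,W.mean(0)); print([np.linalg.norm(W[i]-W[(i+1)%4]).round(4) for i in range(4)])
l=(W[2]+W[3]-W[0]-W[1])/2;print("fin dir deg",np.degrees(np.arctan2(l[1],l[0])))
h=W.mean(0)[:2]; print(h-[.532,-.0665],np.linalg.norm(h-[.532,-.0665]),np.degrees(np.arctan2(h[1]+.0665,h[0]-.532)))
s=calibration("scene");d=calibration("side")
S=lambda x,y:(160+x/3.3,110+y/3); D=lambda x,y:(270+x/2.6,80+y/2.6)
print(tri([s,d,c],[S(210,138),D(258,72),np.mean(P,0)]))
```

```text
[[ 0.6659 -0.1399  0.292 ]
 [ 0.6609 -0.1476  0.292 ]
 [ 0.6899 -0.1656  0.292 ]
 [ 0.6945 -0.156   0.292 ]] [ 0.6778 -0.1523  0.292 ]
[np.float64(0.0092), np.float64(0.0341), np.float64(0.0106), np.float64(0.0328)]
fin dir deg -30.66832715519782
[ 0.1458 -0.0858] 0.16915568813120935 -30.47304687674712
(array([ 0.6786, -0.1512,  0.2881]), [np.float64(0.00018519139197087893), np.float64(0.00159736861476122), np.float64(0.0016442820491075225)])
```

Request:
{"fn": "send_rows", "kwargs": {
  "rows": [0, -0.0855, 0, -0.0095, 0, 0.022, 1, 0, -0.0855, 0, -0.0075, 0, 0.023, 1, 0, -0.0855, 0, -0.0055, 0, 0.0235, 1, 0, -0.0855, 0, -0.0035, 0, 0.024, 1, 0, -0.0855, 0, -0.0015, 0, 0.024, 1, 0, -0.0855, 0, 0.0005, 0, 0.024, 1, 0, -0.0855, 0, 0.0025, 0, 0.024, 1, 0, -0.0855, 0, 0.0045, 0, 0.0235, 1]
}}

```text
t: 2.2
position: [0.6791, -0.1487, 0.3734]
ee_rot: [0.686, -0.683, 0.182, -0.173]
force: [0.2, -0.5, 0.8]
gripper_width: 0.0852
```

Run:
```python
from h import *
st=state();print(st["position"],st["joints"].round(2),st["force"])
c=calibration("wrist");np.save("w2.npy",c,allow_pickle=True);cv2.imwrite("pics/w2.png",get_image("wrist")[:,:,::-1])
plan(np.array([.678,-.152,.290]),down(np.radians(59.5)),8)
```

```text
[ 0.67907697 -0.14868096  0.3734326 ] [ 0.48  0.46 -0.53  1.09  0.22  1.65  1.08] [ 0.24803255 -0.48490886  0.7893521 ]
total deg 2.3 dist 0.0827
[-0.0005, 0.0046, -0.002, 0.0003, 0.0103, -0.0012, 1.0, -0.0005, 0.0046, -0.002, 0.0003, 0.0103, -0.0012, 1.0, -0.0005, 0.0046, -0.002, 0.0003, 0.0103, -0.0012, 1.0, -0.0005, 0.0046, -0.002, 0.0003, 0.0103, -0.0012, 1.0, -0.0005, 0.0046, -0.002, 0.0003, 0.0103, -0.0012, 1.0, -0.0005, 0.0046, -0.002, 0.0002, 0.0103, -0.0012, 1.0, -0.0005, 0.0046, -0.002, 0.0002, 0.0103, -0.0011, 1.0, -0.0005, 0.0046, -0.002, 0.0002, 0.0103, -0.0011, 1.0]
```

View pics/w2.png

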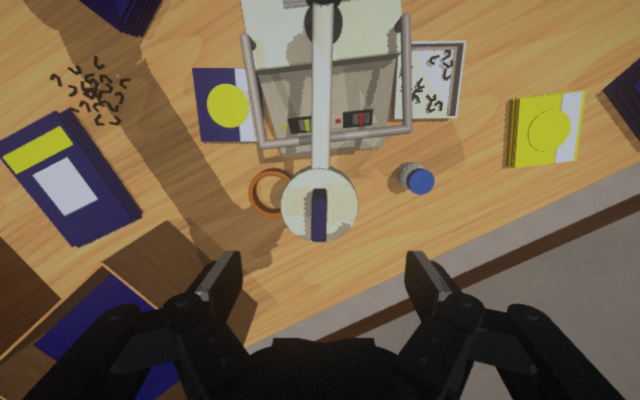

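Run:
```python
from m import *
c=np.load("w2.npy",allow_pickle=True).item(); im=cv2.imread("pics/w2.png")
print(disc(c,im,roi=(200,75,245,140)))
print(onz(c,[(319.5,192),(319,215),(318.5,239)],.292))
```

```text
(array([ 0.5237, -0.2357]), np.float64(0.030899060965939747), array([226.8034, 105.188 ]))
[[ 0.6588 -0.14    0.292 ]
 [ 0.6743 -0.1491  0.292 ]
 [ 0.6913 -0.1591  0.292 ]]
```

Request:
{"fn": "send_rows", "kwargs": {
  "rows": [0, 0.0045, -0.002, 0, 0.0105, -0.001, 1, 0, 0.0045, -0.002, 0, 0.0105, -0.001, 1, 0, 0.0045, -0.002, 0, 0.0105, -0.001, 1, 0, 0.0045, -0.002, 0, 0.0105, -0.001, 1, 0, 0.0045, -0.002, 0, 0.0105, -0.001, 1, 0, 0.0045, -0.002, 0, 0.0105, -0.001, 1, 0, 0.0045, -0.002, 0, 0.0105, -0.001, 1, 0, 0.0045, -0.002, 0, 0.0105, -0.001, 1]
}}

```text
t: 2.92
position: [0.6731, -0.154, 0.2774]
ee_rot: [0.681, -0.68, 0.191, -0.19]
force: [-0.4, -0.7, 0.1]
gripper_width: 0.0854
```

Run:
```python
from h import *
st=state();print(st["position"],st["joints"].round(2),st["force"])
cv2.imwrite("pics/w3.png",get_image("wrist")[:,:,::-1])
plan(np.array([.678,-.152,.290]),down(np.radians(59.5)),1)
```

```text
[ 0.67312109 -0.15403783  0.27741703] [ 0.52  0.46 -0.52  1.29  0.22  1.45  1.04] [-0.37492814 -0.67153442  0.07518959]
total deg 0.9 dist 0.0166
[0.0009, -0.014, -0.0053, 0.0036, -0.0153, 0.0052, 1.0]
```

View pics/w3.png

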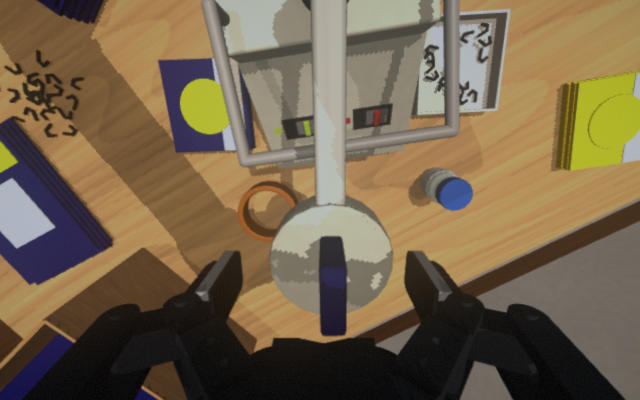

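Request:
{"fn": "send_rows", "kwargs": {
  "rows": [0, -0.012, -0.005, 0.002, -0.006, 0.0025, 1, 0, 0, 0, 0.002, -0.006, 0.0025, 1]
}}

```text
t: 3.13
position: [0.6761, -0.1544, 0.2845]
ee_rot: [-0.681, 0.683, -0.189, 0.186]
force: [-0.3, 0.7, 0.7]
gripper_width: 0.0857
```

Run:
```python
from h import *
st=state();print(st["position"],st["qd"].round(3),st["force"])
plan(np.array([.678,-.152,.290]),down(np.radians(59.5)),1)
```

```text
[ 0.67612424 -0.15442669  0.28445351] [-0.061  0.048  0.008 -0.209  0.013  0.178 -0.042] [-0.30290083  0.67693435  0.74372927]
total deg 0.4 dist 0.0063
[0.0037, -0.0047, -0.0038, 0.0003, -0.0056, 0.003, 1.0]
```

Request:
{"fn": "send_rows", "kwargs": {
  "rows": [0, 0, 0, 0, -0.003, 0.002, 1, 0, 0, 0, 0, 0, 0, 1, 0, 0, 0, 0, 0, 0, 1]
}}

```text
t: 3.38
position: [0.6789, -0.1524, 0.2915]
ee_rot: [-0.681, 0.682, -0.188, 0.188]
force: [-0.5, -0.1, -0.8]
gripper_width: 0.085
```

Run:
```python
from h import *
st=state();print(st["position"],st["qd"].round(3),st["force"])
plan(np.array([.678,-.152,.290]),down(np.radians(59.5)),1)
```

```text
[ 0.67890255 -0.15238277  0.29146464] [-0.009 -0.006 -0.006 -0.021 -0.002  0.009 -0.   ] [-0.4536304  -0.07339213 -0.83357981]
total deg 0.3 dist 0.0018
[0.0017, -0.005, 0.0005, -0.001, 0.0015, -0.0001, 1.0]
```

Request:
{"fn": "send_rows", "kwargs": {
  "rows": [0, 0, 0, 0, 0.001, 0, -1, 0, 0, 0, 0, 0, 0, -1, 0, 0, 0, 0, 0, 0, -1, 0, 0, 0, 0, 0, 0, -1, 0, 0, 0, 0, 0, 0, -1, 0, 0, 0, 0, 0, 0, -1, 0, 0, 0, 0, 0, 0, -1, 0, 0, 0, 0, 0, 0, -1],
  "grip_force": 25
}}

```text
t: 4.05
position: [0.6795, -0.1518, 0.2917]
ee_rot: [-0.681, 0.682, -0.187, 0.188]
force: [0.3, -1.1, 0.1]
gripper_width: 0.0116
```

Run:
```python
from h import *
st=state();print(st["position"],st["qd"].round(3),st["force"],st["gripper_width"])
cv2.imwrite("pics/w4.png",get_image("wrist")[:,:,::-1])
```

```text
[ 0.6794519  -0.1517984   0.29173977] [-0.    -0.001  0.001 -0.    -0.001  0.001  0.002] [ 0.28596268 -1.08610243  0.11067788] 0.011629667781447773
```

View pics/w4.png

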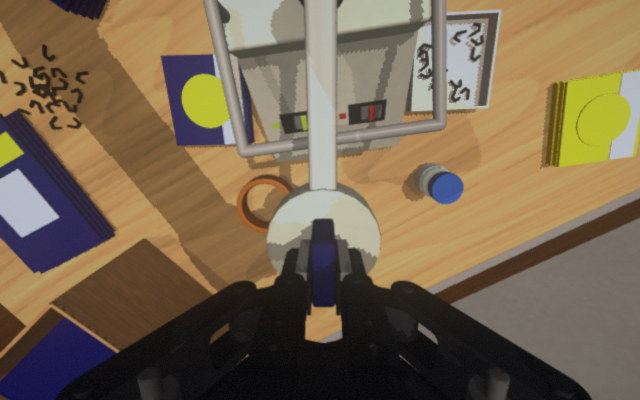

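Request:
{"fn": "send_rows", "kwargs": {
  "rows": [0, 0.025, 0, 0, 0, -0.0043, -1, 0, 0.05, 0, -0.0002, 0, -0.0085, -1, 0, 0.05, 0, -0.0002, 0, -0.0085, -1, 0, 0.05, 0, -0.0002, 0, -0.0085, -1, 0, 0.05, 0, -0.0002, 0, -0.0085, -1, 0, 0.05, 0, -0.0002, 0, -0.0085, -1, 0, 0.05, 0, -0.0002, 0, -0.0085, -1, 0, 0.025, 0, 0, 0, -0.0043, -1]
}}

```text
t: 4.77
position: [0.6381, -0.2, 0.2917]
ee_rot: [-0.635, 0.636, -0.31, 0.311]
force: [-0.9, 1.2, 0.6]
gripper_width: 0.0116
```

```bash
cat >> h.py <<'E'
PIV=np.array([.532,-.0665])
def pol():
    st=state();p=st["position"];d=p[:2]-PIV;R=toolR(st).as_matrix()
    print("p",p.round(4),"r",np.linalg.norm(d).round(4),"ang",np.degrees(np.arctan2(d[1],d[0])).round(2),"zyaw-90",(np.degrees(np.arctan2(R[1,2],R[0,2]))-90).round(2),"tilt",R[2,[0,2]].round(4),"F",st["force"].round(1),"w",st["gripper_width"].round(4),"t",st["t"],"j",st["joints"].round(2))
E
python3 -c "
from h import *
pol()"
```

```text
Traceback (most recent call last):
  File "h.py", line 38, in pol
    print("p",p.round(4),"r",np.linalg.norm(d).round(4),"ang",np.degrees(np.arctan2(d[1],d[0])).round(2),"zyaw-90",(np.degrees(np.arctan2(R[1,2],R[0,2]))-90).round(2),"tilt",R[2,[0,2]].round(4),"F",st["force"].round(1),"w",st["gripper_width"].round(4),"t",st["t"],"j",st["joints"].round(2))
                                                                                                                                                                                                                               ^^^^^^^^^^^^^^^^^^^^^^^^^
AttributeError: 'float' object has no attribute 'round'
```

```bash
sed -i 's/st\["gripper_width"\].round(4)/round(st["gripper_width"],4)/' h.py
python3 -c "
from h import *
pol()"
```

```text
p [ 0.6381 -0.2     0.2917] r 0.1705 ang -51.52 zyaw-90 -52.09 tilt [ 0.0026 -0.0011] F [-0.9  1.2  0.6] w 0.0116 t 4.7667 j [ 0.56  0.39 -0.45  1.34  0.17  1.44  0.78]
```

Request:
{"fn": "send_rows", "kwargs": {
  "rows": [0, 0.025, 0, 0, 0, -0.0043, -1, 0, 0.05, 0, -0.0002, 0, -0.0085, -1, 0, 0.05, 0, -0.0002, 0, -0.0085, -1, 0, 0.05, 0, -0.0002, 0, -0.0085, -1, 0, 0.05, 0, -0.0002, 0, -0.0085, -1, 0, 0.05, 0, -0.0002, 0, -0.0085, -1, 0, 0.05, 0, -0.0002, 0, -0.0085, -1, 0, 0.025, 0, 0, 0, -0.0043, -1]
}}

```text
t: 5.43
position: [0.5829, -0.2293, 0.2917]
ee_rot: [-0.567, 0.568, -0.421, 0.423]
force: [-1.4, 0.8, -0.8]
gripper_width: 0.0116
```

```bash
python3 -c "
from h import *
pol()"
```

```text
p [ 0.5829 -0.2293  0.2917] r 0.1706 ang -72.64 zyaw-90 -73.3 tilt [0.0036 0.0003] F [-1.4  0.8 -0.8] w 0.0116 t 5.4333 j [ 0.61  0.3  -0.39  1.46  0.12  1.41  0.51]
```

Request:
{"fn": "send_rows", "kwargs": {
  "rows": [0, 0.025, 0, 0, 0, -0.0043, -1, 0, 0.05, 0, -0.0002, 0, -0.0085, -1, 0, 0.05, 0, -0.0002, 0, -0.0085, -1, 0, 0.05, 0, -0.0002, 0, -0.0085, -1, 0, 0.05, 0, -0.0002, 0, -0.0085, -1, 0, 0.05, 0, -0.0002, 0, -0.0085, -1, 0, 0.035, 0, -0.0001, 0, -0.006, -1, 0, 0.01, 0, 0, 0, -0.002, -1]
}}

```text
t: 6.1
position: [0.5263, -0.2371, 0.2917]
ee_rot: [-0.488, 0.49, -0.509, 0.513]
force: [-0.4, -0.1, -0.4]
gripper_width: 0.0115
```

Request:
{"fn": "send_rows", "kwargs": {
  "rows": [0, 0, 0, 0, 0, 0, -1, 0, 0, 0, 0, 0, 0, -1]
}}

```text
t: 6.27
position: [0.5259, -0.2371, 0.2916]
ee_rot: [-0.488, 0.49, -0.509, 0.512]
force: [-1.4, -1.1, 0.3]
gripper_width: 0.0119
```

```bash
python3 -c "
from h import *
pol()
cv2.imwrite('pics/w5.png',get_image('wrist')[:,:,::-1]);cv2.imwrite('pics/s5.png',get_image('scene')[:,:,::-1]);cv2.imwrite('pics/d5.png',get_image('side')[:,:,::-1])
a=cv2.imread('pics/s5.png')[60:260,140:380];b=cv2.imread('pics/d5.png')[60:260,290:530]
cv2.imwrite('pics/c5.png',cv2.resize(np.vstack([a,b]),None,fx=1.5,fy=1.5,interpolation=2))
"
```

```text
p [ 0.5259 -0.2371  0.2916] r 0.1707 ang -92.04 zyaw-90 -92.48 tilt [0.0056 0.0014] F [-1.4 -1.1  0.3] w 0.0119 t 6.2667 j [ 0.64  0.19 -0.34  1.58  0.07  1.38  0.25]
```

View pics/c5.png

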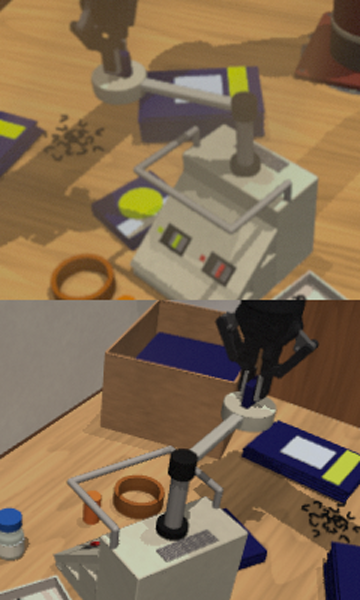

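Run:
```python
from m import *
s=calibration("scene");im=cv2.imread("pics/s5.png")
print(disc(s,im,roi=(210,180,255,215)))
cv2.imwrite("pics/c5b.png",cv2.resize(im[90:220,190:330],None,fx=4.5,fy=4.5,interpolation=2))
d=cv2.imread("pics/d5.png");cv2.imwrite("pics/c5d.png",cv2.resize(d[80:220,390:530],None,fx=4.2,fy=4.2,interpolation=2))
```

```text
(array([ 0.521 , -0.2376]), np.float64(0.03063538495508252), array([233.4429, 194.9143]))
```

View pics/c5b.png

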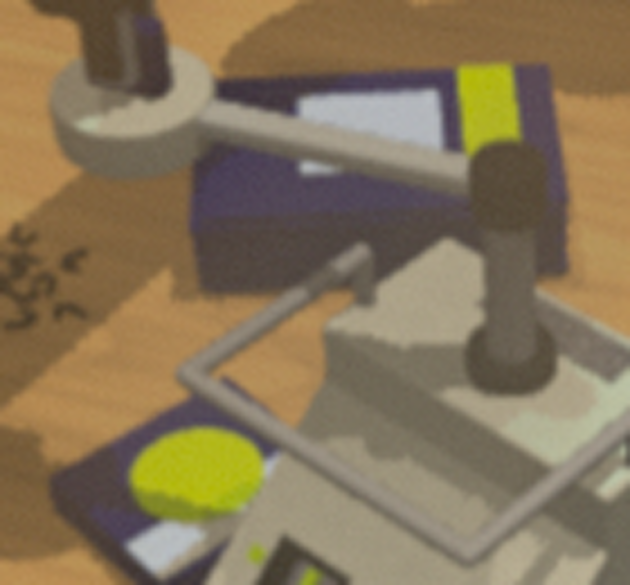

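View pics/c5d.png

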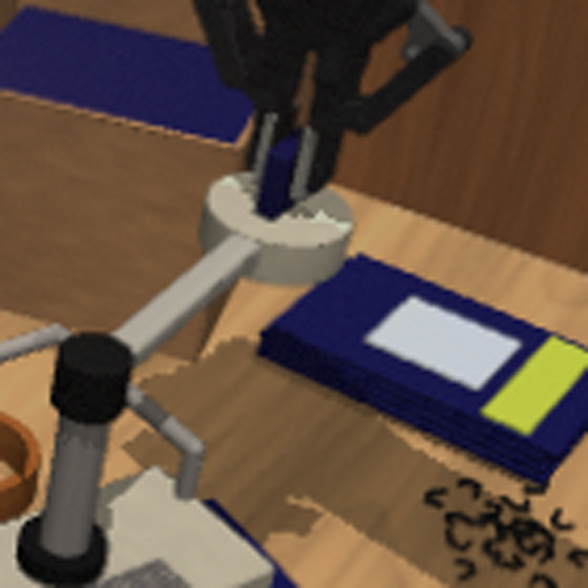

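Request:
{"fn": "send_rows", "kwargs": {
  "rows": [0, 0.014, 0, 0, 0, -0.0025, -1, 0, 0, 0, 0, 0, 0, -1, 0, 0, 0, 0, 0, 0, -1]
}}

```text
t: 6.67
position: [0.524, -0.2371, 0.2916]
ee_rot: [-0.484, 0.486, -0.512, 0.516]
force: [-2.0, -0.9, 0.8]
gripper_width: 0.0113
```

```bash
python3 -c "
from h import *
pol()"
```

```text
p [ 0.524  -0.2371  0.2916] r 0.1707 ang -92.69 zyaw-90 -93.3 tilt [0.0054 0.0016] F [-2.  -0.9  0.8] w 0.0113 t 6.6667 j [ 0.64  0.18 -0.34  1.59  0.07  1.38  0.24]
```

Request:
{"fn": "send_rows", "kwargs": {
  "rows": [0, 0, 0, 0, 0, 0, 1, 0, 0, 0, 0, 0, 0, 1, 0, 0, 0, 0, 0, 0, 1, 0, 0, 0, 0, 0, 0, 1, 0, 0, 0, 0, 0, 0, 1, 0, 0, 0, 0, 0, 0, 1]
}}

```text
t: 7.17
position: [0.5256, -0.2365, 0.2917]
ee_rot: [-0.485, 0.486, -0.512, 0.516]
force: [-0.3, -0.1, 0.3]
gripper_width: 0.0826
```

Request:
{"fn": "send_rows", "kwargs": {
  "rows": [0, 0, 0, 0, -0.008, 0, 1, 0, 0, 0, 0, -0.015, 0, 1, 0, 0, 0, 0, -0.02, 0, 1, 0, 0, 0, 0, -0.02, 0, 1, 0, 0, 0, 0, -0.02, 0, 1, 0, 0, 0, 0, -0.01, 0, 1, 0, 0, 0, 0, 0, 0, 1]
}}

```text
t: 7.75
position: [0.5246, -0.2357, 0.3907]
ee_rot: [-0.485, 0.486, -0.512, 0.516]
force: [-0.4, 0.4, -0.1]
gripper_width: 0.0855
```

```bash
python3 -c "
from h import *
pol()
c=calibration('wrist');np.save('w6.npy',c,allow_pickle=True)
cv2.imwrite('pics/w6.png',get_image('wrist')[:,:,::-1]);cv2.imwrite('pics/s6.png',get_image('scene')[:,:,::-1]);cv2.imwrite('pics/d6.png',get_image('side')[:,:,::-1])
"
```

```text
p [ 0.5246 -0.2357  0.3907] r 0.1693 ang -92.5 zyaw-90 -93.28 tilt [0.004  0.0038] F [-0.4  0.4 -0.1] w 0.0855 t 7.75 j [ 0.63  0.16 -0.34  1.41  0.06  1.57  0.24]
```

View pics/w6.png

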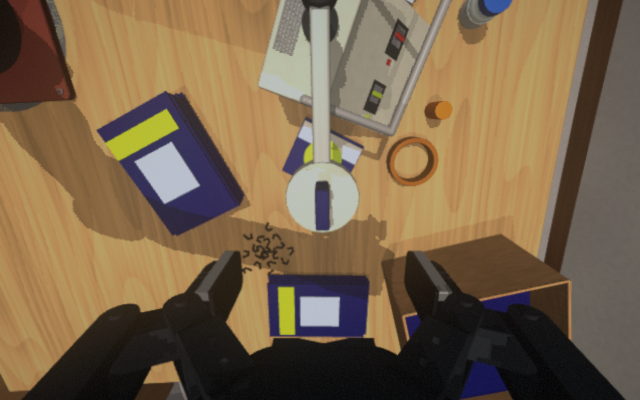

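Run:
```python
from m import *
c=np.load("w6.npy",allow_pickle=True).item()
im=cv2.imread("pics/w6.png");cv2.imwrite("pics/c6.png",cv2.resize(im[100:250,260:400],None,fx=4,fy=4,interpolation=2))
s=cv2.imread("pics/s6.png");cv2.imwrite("pics/c6s.png",cv2.resize(s[90:240,190:390],None,fx=4,fy=4,interpolation=2))
```

```text
(no output)
```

View pics/c6.png

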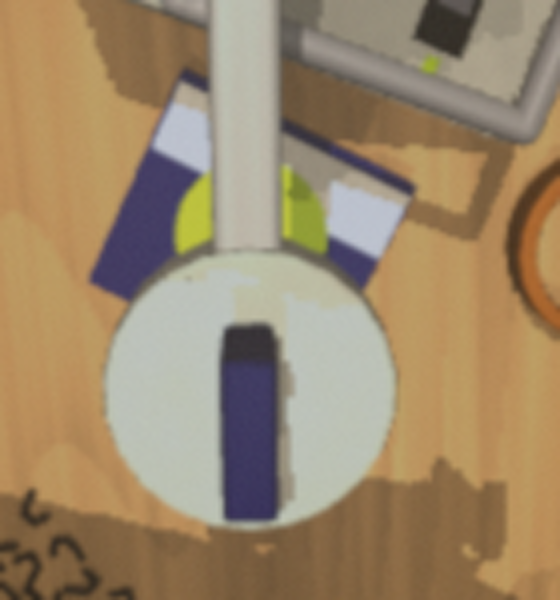

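View pics/c6s.png

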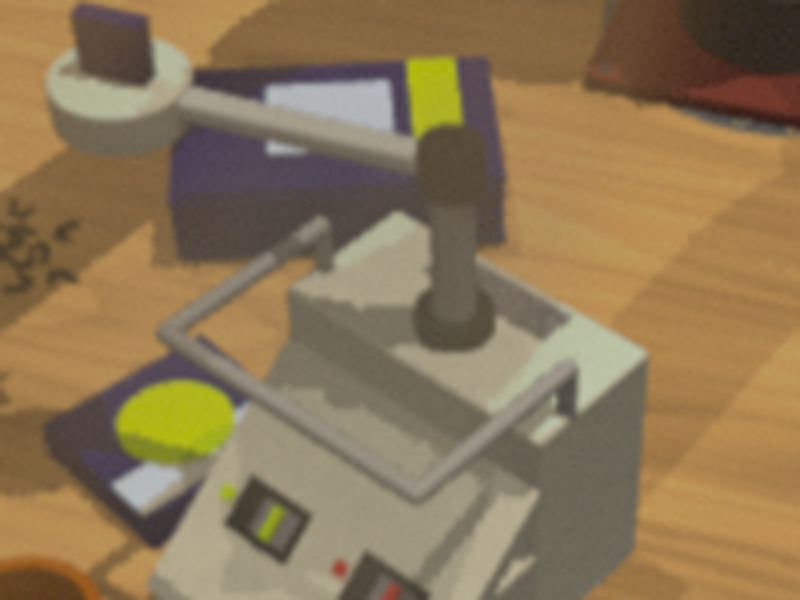

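Run:
```python
from m import *
c=np.load("w6.npy",allow_pickle=True).item();s=calibration("scene")
print("head wrist",onz(c,[(322.8,197.2)],.258))
# scene: fin top centre crop(113,17); head top ellipse x47..192 y 37..~130
P=[(190+x/4,90+y/4) for x,y in ((112,14),(119.5,84))]
print("fin scene",onz(s,P[:1],.292),"head scene",onz(s,P[1:],.258))
a=cv2.imread("pics/s6.png");print(disc(s,a,roi=(210,180,255,215)))
i=np.float64([(260+175/4,100+240/4),(260+328/4,100+240/4)]);print("chord",onz(c,i,.024))
```

```text
head wrist [[ 0.5252 -0.2342  0.258 ]]
fin scene [[ 0.5227 -0.2346  0.292 ]] head scene [[ 0.5298 -0.2324  0.258 ]]
(array([ 0.5208, -0.2375]), np.float64(0.03064653541210364), array([233.4429, 194.8857]))
chord [[ 0.4926 -0.235   0.024 ]
 [ 0.5588 -0.2388  0.024 ]]
```

```bash
cat >> h.py <<'E'
PSI=2.7389; CON=np.array([.5596,-.0782,PSI])
cx=np.array([np.cos(PSI),np.sin(PSI),0]); cy=np.array([-np.sin(PSI),np.cos(PSI),0]); ez=np.array([0,0,1.])
N=-.643*cx+.766*ez; UP=.766*cx+.643*ez
RS=Ro.from_matrix(np.c_[cy,-N,-UP])
def pan(P): # console y, uphill, normal height relative to panel_mid
    d=np.array(P)-con(CON,(-.07,0,.062))[0]; return np.array([d@cy,d@UP,d@N])
E
python3 - <<'E'
from h import *
print(pan([.6125,-.1385,.0666]),pan([.6101,-.1371,.0653]))
plan(np.array([.70,-.18,.38]),RS,10)
E
```

```text
[0.0347452  0.0011961  0.00500242] [0.03439774 0.00247181 0.00223407]
total deg 44.5 dist 0.1848
[-0.0692, 0.033, 0.0123, -0.0066, 0.0007, 0.0173, 1.0, -0.0692, 0.033, 0.0123, -0.0071, -0.0004, 0.0171, 1.0, -0.0692, 0.033, 0.0123, -0.0077, -0.0015, 0.0167, 1.0, -0.0692, 0.033, 0.0123, -0.0083, -0.0025, 0.0163, 1.0, -0.0692, 0.033, 0.0123, -0.0088, -0.0035, 0.0158, 1.0, -0.0692, 0.033, 0.0123, -0.0094, -0.0045, 0.0153, 1.0, -0.0692, 0.033, 0.0123, -0.0099, -0.0054, 0.0146, 1.0, -0.0692, 0.033, 0.0123, -0.0105, -0.0063, 0.0139, 1.0]
```

Request:
{"fn": "send_rows", "kwargs": {
  "rows": [-0.069, 0.033, 0.012, -0.0065, 0, 0.0175, -1, -0.069, 0.033, 0.012, -0.007, -0.0005, 0.017, -1, -0.069, 0.033, 0.012, -0.0075, -0.0015, 0.0165, -1, -0.069, 0.033, 0.012, -0.0085, -0.0025, 0.0165, -1, -0.069, 0.033, 0.012, -0.009, -0.0035, 0.016, -1, -0.069, 0.033, 0.012, -0.0095, -0.0045, 0.0155, -1, -0.069, 0.033, 0.012, -0.01, -0.0055, 0.0145, -1, -0.069, 0.033, 0.012, -0.0105, -0.0065, 0.014, -1]
}}

```text
t: 8.57
position: [0.6236, -0.1949, 0.3455]
ee_rot: [0.314, -0.499, 0.695, -0.412]
force: [-0.3, -0.5, 0.5]
gripper_width: -0.0002
```

Run:
```python
from h import *
pol();print(pan(state()["position"]))
plan(np.array([.72,-.175,.36]),RS,4)
```

```text
p [ 0.6236 -0.1949  0.3455] r 0.1577 ang -54.51 zyaw-90 -107.03 tilt [-0.0254 -0.4635] F [-0.3 -0.5  0.5] w -0.0002 t 8.5667 j [ 0.18  0.69  0.17  0.85 -0.13  2.09 -0.01]
[0.08228799 0.15580069 0.23937629]
total deg 13.5 dist 0.0995
[-0.0537, 0.0227, 0.0076, -0.0122, -0.0129, 0.0175, 1.0, -0.0537, 0.0227, 0.0076, -0.0127, -0.0137, 0.0165, 1.0, -0.0537, 0.0227, 0.0076, -0.0131, -0.0145, 0.0154, 1.0, -0.0537, 0.0227, 0.0076, -0.0136, -0.0152, 0.0143, 1.0]
```

Run:
```python
from h import *
O=con(CON,(-.07,0,.062))[0]; T=O+cy*.012+UP*(-.01)+N*.17; print(T)
plan(T,toolR(),8)
```

```text
[ 0.72691133 -0.1625131   0.18579   ]
total deg 0.0 dist 0.193
[0.0, 0.0, 0.0, -0.0073, 0.0127, 0.0191, 1.0, 0.0, 0.0, 0.0, -0.0073, 0.0127, 0.0191, 1.0, 0.0, 0.0, 0.0, -0.0073, 0.0127, 0.0191, 1.0, 0.0, 0.0, 0.0, -0.0073, 0.0127, 0.0191, 1.0, 0.0, 0.0, 0.0, -0.0073, 0.0127, 0.0191, 1.0, 0.0, 0.0, 0.0, -0.0073, 0.0127, 0.0191, 1.0, 0.0, 0.0, 0.0, -0.0073, 0.0127, 0.0191, 1.0, 0.0, 0.0, 0.0, -0.0073, 0.0127, 0.0191, 1.0]
```

Request:
{"fn": "send_rows", "kwargs": {
  "rows": [0, 0, 0, -0.0075, 0.0125, 0.019, -1, 0, 0, 0, -0.0075, 0.0125, 0.019, -1, 0, 0, 0, -0.0075, 0.0125, 0.019, -1, 0, 0, 0, -0.0075, 0.0125, 0.019, -1, 0, 0, 0, -0.0075, 0.0125, 0.019, -1, 0, 0, 0, -0.0075, 0.0125, 0.019, -1, 0, 0, 0, -0.0075, 0.0125, 0.019, -1]
}}

```text
t: 9.15
position: [0.7137, -0.165, 0.1866]
ee_rot: [0.303, -0.502, 0.699, -0.409]
force: [0.4, -0.4, -0.5]
gripper_width: -0.0003
```

Run:
```python
from h import *
pol();print(pan(state()["position"]))
O=con(CON,(-.07,0,.062))[0]; T=O+cy*.012+UP*(-.0)+N*.17; print(T)
plan(T,RS,4)
cv2.imwrite('pics/w7.png',get_image('wrist')[:,:,::-1]);cv2.imwrite('pics/s7.png',get_image('scene')[:,:,::-1])
```

```text
p [ 0.7137 -0.165   0.1866] r 0.2067 ang -28.46 zyaw-90 -107.78 tilt [-0.0134 -0.4811] F [ 0.4 -0.4 -0.5] w -0.0003 t 9.15 j [ 0.15  0.95  0.14  0.73 -0.17  1.97 -0.08]
[ 0.01944046 -0.00089904  0.16347461]
[ 0.71986407 -0.15951116  0.19222   ]
total deg 12.3 dist 0.01
[-0.0489, 0.0195, 0.0092, -0.0018, -0.0017, 0.0002, 1.0, -0.0489, 0.0195, 0.0092, -0.0018, -0.0017, 0.0001, 1.0, -0.0489, 0.0195, 0.0092, -0.0018, -0.0017, 0.0, 1.0, -0.0489, 0.0195, 0.0092, -0.0018, -0.0017, -0.0001, 1.0]
```

View pics/w7.png

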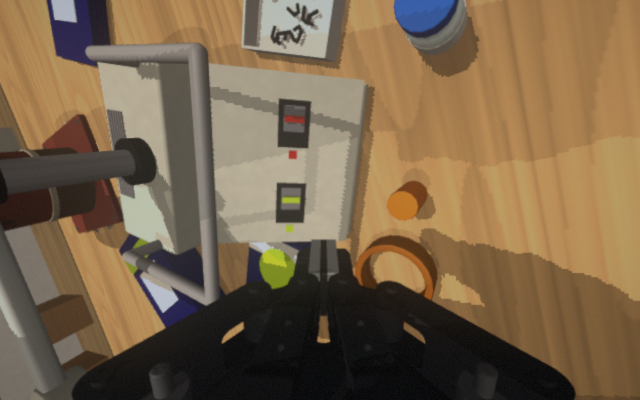

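View pics/s7.png

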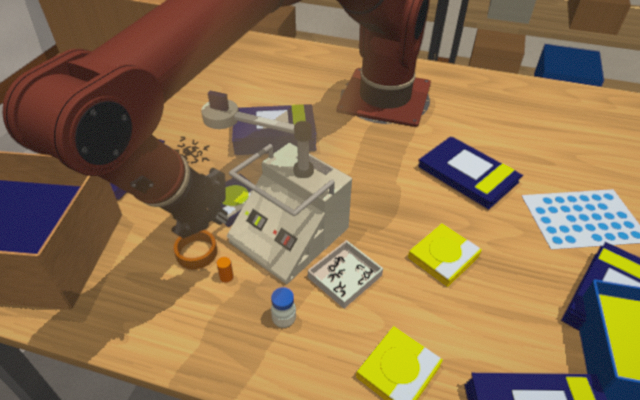

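Run:
```python
from h import *
np.set_printoptions(precision=4,suppress=True)
c=calibration("wrist");im=cv2.imread("pics/w7.png");hsv=cv2.cvtColor(im,cv2.COLOR_BGR2HSV)
O=con(CON,(-.07,0,.062))[0]
for nm,lo,hi,roi in (("lime",(25,120,90),(40,255,255),(278,188,304,212)),("red",(0,130,80),(8,255,255),(275,105,310,130))):
    m=cv2.inRange(hsv,lo,hi);k=np.zeros_like(m);k[roi[1]:roi[3],roi[0]:roi[2]]=1;m*=k
    ys,xs=np.where(m);print(nm,len(xs),xs.min(),xs.max(),ys.min(),ys.max(),xs.mean(),ys.mean())
    X=onplane(c,[(xs.mean(),ys.mean())],O+N*.005,N)[0];print(X,pan(X))
    for q in ((xs.min(),ys.mean()),(xs.max()+1,ys.mean()),(xs.mean(),ys.min()),(xs.mean(),ys.max()+1)): print(pan(onplane(c,[q],O+N*.005,N)[0]))
# panel edges
for q in ((290,236),(340,241),(365,80)): print(q,pan(onplane(c,[q],O,N)[0]))
```

```text
lime 109 282 300 197 202 290.58715596330273 199.4954128440367
[ 0.6149 -0.1358  0.0657] [ 0.0313 -0.0002  0.005 ]
[0.0315 0.0083 0.005 ]
[ 0.0311 -0.0107  0.005 ]
[ 0.0287 -0.0001  0.005 ]
[ 0.0351 -0.0004  0.005 ]
red 124 285 304 115 122 294.3790322580645 118.83870967741936
[ 0.6454 -0.064   0.0657] [-0.0466 -0.0002  0.005 ]
[-0.046   0.0083  0.005 ]
[-0.0474 -0.0099  0.005 ]
[-0.05  -0.     0.005]
[-0.043  -0.0004  0.005 ]
(290, 236) [ 0.0745 -0.002   0.    ]
(340, 241) [ 0.0812 -0.0581  0.    ]
(365, 80) [-0.0857 -0.0644  0.    ]
```

Run:
```python
from h import *
O=con(CON,(-.07,0,.062))[0]; T=O+cy*.010+UP*(-.004)+N*.09
plan(T,RS,8)
```

```text
total deg 11.9 dist 0.0693
[-0.0235, 0.0099, 0.0047, -0.0014, 0.0084, -0.0014, 1.0, -0.0235, 0.0099, 0.0047, -0.0014, 0.0085, -0.0012, 1.0, -0.0235, 0.0099, 0.0047, -0.0013, 0.0085, -0.001, 1.0, -0.0235, 0.0099, 0.0047, -0.0013, 0.0085, -0.0008, 1.0, -0.0235, 0.0099, 0.0047, -0.0012, 0.0085, -0.0006, 1.0, -0.0235, 0.0099, 0.0047, -0.0012, 0.0086, -0.0004, 1.0, -0.0235, 0.0099, 0.0047, -0.0011, 0.0086, -0.0003, 1.0, -0.0235, 0.0099, 0.0047, -0.0011, 0.0086, -0.0001, 1.0]
```

Request:
{"fn": "send_rows", "kwargs": {
  "rows": [-0.0235, 0.01, 0.0045, -0.0015, 0.0085, -0.0015, -1, -0.0235, 0.01, 0.0045, -0.0015, 0.0085, -0.001, -1, -0.0235, 0.01, 0.0045, -0.0015, 0.0085, -0.001, -1, -0.0235, 0.01, 0.0045, -0.0015, 0.0085, -0.001, -1, -0.0235, 0.01, 0.0045, -0.001, 0.0085, -0.0005, -1, -0.0235, 0.01, 0.0045, -0.001, 0.0085, -0.0005, -1, -0.0235, 0.01, 0.0045, -0.001, 0.0085, -0.0005, -1, 0, 0, 0, 0, 0, 0, -1]
}}

```text
t: 9.92
position: [0.6748, -0.1414, 0.1334]
ee_rot: [0.233, -0.5, 0.755, -0.355]
force: [-0.1, 0.4, -0.4]
gripper_width: 0.0
```

```bash
cat >> h.py <<'E'
def psw(T,n=8,nrow=8):
    st=state(); R=toolR(st).as_matrix(); print("pan",pan(st["position"]).round(4),"lean",np.degrees(np.arcsin(R[:,1]@cx)).round(1),"F",st["force"].round(1),"Fpan",(np.array([cy,UP,N])@st["force"]).round(1),"j",st["joints"].round(2),"t",st["t"])
    O=con(CON,(-.07,0,.062))[0]; plan(O+cy*T[0]+UP*T[1]+N*T[2],RS,n,nrow,-1)
E
python3 - <<'E'
from h import *
psw((.011,-.004,.045),4)
E
```

```text
pan [ 0.013  -0.0006  0.0938] lean 39.7 F [-0.1  0.4 -0.4] Fpan [-0.4 -0.1 -0.5] j [ 0.15  1.02  0.13  0.78 -0.22  2.03 -0.17] t 9.9167
total deg 0.4 dist 0.049
[-0.0014, -0.0006, 0.0006, -0.0005, 0.0122, 0.0008, -1.0, -0.0014, -0.0006, 0.0006, -0.0005, 0.0122, 0.0008, -1.0, -0.0014, -0.0006, 0.0006, -0.0005, 0.0122, 0.0008, -1.0, -0.0014, -0.0006, 0.0006, -0.0005, 0.0122, 0.0008, -1.0]
```

Lean reached 39.7°. Descend along the normal to about 20 mm fingertip height and look.

Request:
{"fn": "send_rows", "kwargs": {
  "rows": [-0.0015, -0.0005, 0, -0.0005, 0.0085, 0.0005, -1, 0, 0, 0, -0.0005, 0.0085, 0.0005, -1, 0, 0, 0, -0.0005, 0.0085, 0.0005, -1, 0, 0, 0, -0.0005, 0.0085, 0.0005, -1, 0, 0, 0, 0, 0.006, 0.0005, -1, 0, 0, 0, 0, 0, 0, -1]
}}

```text
t: 10.42
position: [0.6529, -0.1307, 0.1001]
ee_rot: [0.233, -0.499, 0.755, -0.355]
force: [-0.4, -0.8, -0.4]
gripper_width: 0.0002
```

Run:
```python
from h import *
psw((.011,-.004,.027),4)
cv2.imwrite('pics/w8.png',get_image('wrist')[:,:,::-1]);cv2.imwrite('pics/s8.png',get_image('scene')[:,:,::-1])
cv2.imwrite("pics/s8c.png",cv2.resize(cv2.imread("pics/s8.png")[130:290,180:380],None,fx=3.8,fy=3.7,interpolation=2))
```

```text
pan [ 0.0117 -0.0034  0.0526] lean 39.7 F [-0.4 -0.8 -0.4] Fpan [ 0.9 -0.2 -0.3] j [ 0.14  0.98  0.12  0.92 -0.21  1.93 -0.16] t 10.4167
total deg 0.3 dist 0.0256
[-0.0012, -0.0007, 0.0004, -0.0002, 0.0064, 0.0001, -1.0, -0.0012, -0.0007, 0.0004, -0.0002, 0.0064, 0.0001, -1.0, -0.0012, -0.0007, 0.0004, -0.0002, 0.0064, 0.0001, -1.0, -0.0012, -0.0007, 0.0004, -0.0002, 0.0064, 0.0001, -1.0]
```

View pics/w8.png

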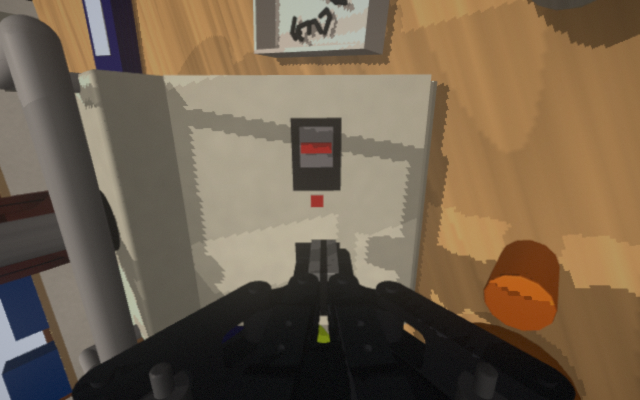

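View pics/s8c.png

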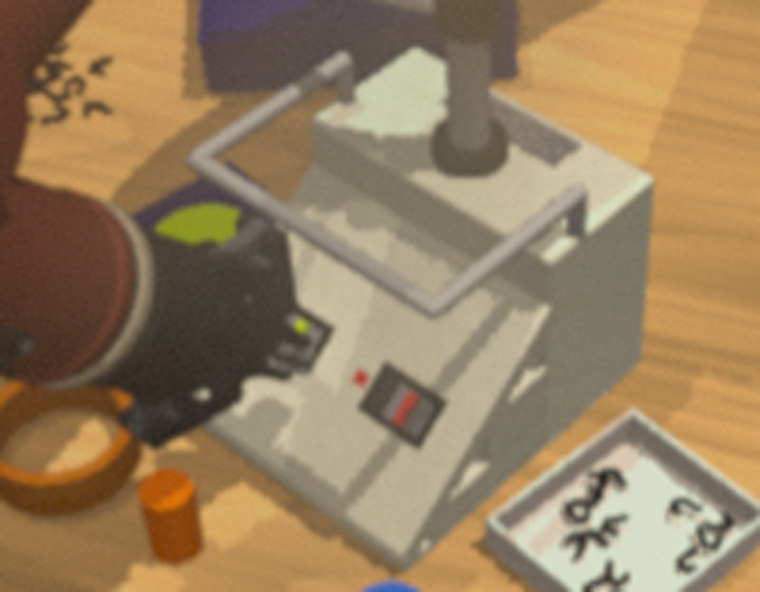

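Run:
```python
from h import *
s=calibration("scene")
for nm,q,z in (("stamp",(224.5,261),.05),("tape",(195,243),.03),("jar",(283,299),.072)):
    X=onz(s,[q],z)[0]; d=X-np.r_[CON[:2],0]; print(nm,X,"console",d@cx,d@cy,"pan",pan(X))
```

```text
stamp [ 0.71452615 -0.16511227  0.05      ] console -0.17659412614241846 0.019244985743738133 pan [ 0.01924499 -0.0893671   0.05934802]
tape [ 0.6773364  -0.25019951  0.03      ] console -0.1757246551304173 0.11210056409527314 pan [ 0.11210056 -0.10156109  0.04346895]
jar [ 0.77439259 -0.02273595  0.072     ] console -0.17587494081886101 -0.13520401188063 pan [-0.13520401 -0.0746702   0.07573759]
```

```bash
cat >> h.py <<'E'
RS=Ro.from_matrix(np.c_[UP,-N,cy])
E
python3 - <<'E'
from h import *
psw((.012,-.002,.105),8)
plan(state()["position"],RS,16)
E
```

```text
pan [ 0.0117 -0.0033  0.0539] lean 39.7 F [-0.2 -0.4  1.1] Fpan [0.5 0.7 0.9] j [ 0.14  0.98  0.12  0.92 -0.21  1.93 -0.16] t 10.5167
total deg 89.8 dist 0.0512
[-0.0007, 0.196, -0.0005, 0.0, -0.0064, -0.0001, -1.0, -0.0007, 0.196, -0.0005, 0.0001, -0.0064, -0.0001, -1.0, -0.0007, 0.196, -0.0005, 0.0001, -0.0064, -0.0001, -1.0, -0.0007, 0.196, -0.0005, 0.0001, -0.0064, -0.0001, -1.0, -0.0007, 0.196, -0.0005, 0.0001, -0.0064, -0.0001, -1.0, -0.0007, 0.196, -0.0005, 0.0002, -0.0064, -0.0, -1.0, -0.0007, 0.196, -0.0005, 0.0002, -0.0064, -0.0, -1.0, -0.0007, 0.196, -0.0005, 0.0002, -0.0064, 0.0, -1.0]
total deg 89.8 dist 0.0
[-0.0004, 0.098, -0.0002, 0.0, 0.0, 0.0, 1.0, -0.0004, 0.098, -0.0002, 0.0, 0.0, 0.0, 1.0, -0.0004, 0.098, -0.0002, 0.0, 0.0, 0.0, 1.0, -0.0004, 0.098, -0.0002, 0.0, 0.0, 0.0, 1.0, -0.0004, 0.098, -0.0002, 0.0, 0.0, 0.0, 1.0, -0.0004, 0.098, -0.0002, 0.0, 0.0, 0.0, 1.0, -0.0004, 0.098, -0.0002, 0.0, 0.0, 0.0, 1.0, -0.0004, 0.098, -0.0002, 0.0, 0.0, 0.0, 1.0]
```

Request:
{"fn": "send_rows", "kwargs": {
  "rows": [0, 0, 0, 0, -0.01, 0, -1, 0, 0, 0, 0, -0.012, 0, -1, 0, 0, 0, 0, -0.012, 0, -1, 0, 0, 0, 0, -0.01, 0, -1, 0, 0.09, 0, 0, 0, 0, -1, 0, 0.098, 0, 0, 0, 0, -1, 0, 0.098, 0, 0, 0, 0, -1, 0, 0.098, 0, 0, 0, 0, -1]
}}

```text
t: 11.18
position: [0.6834, -0.1442, 0.1417]
ee_rot: [0.083, -0.418, 0.786, -0.449]
force: [-0.7, -0.0, 0.0]
gripper_width: -0.0
```

Request:
{"fn": "send_rows", "kwargs": {
  "rows": [0, 0.098, 0, 0, 0, 0, -1, 0, 0.098, 0, 0, 0, 0, -1, 0, 0.098, 0, 0, 0, 0, -1, 0, 0.098, 0, 0, 0, 0, -1, 0, 0.098, 0, 0, 0, 0, -1, 0, 0.098, 0, 0, 0, 0, -1, 0, 0.098, 0, 0, 0, 0, -1, 0, 0.098, 0, 0, 0, 0, -1]
}}

```text
t: 11.85
position: [0.6866, -0.1455, 0.1472]
ee_rot: [-0.236, -0.2, 0.753, -0.581]
force: [0.2, 0.5, 1.4]
gripper_width: 0.0
```

Run:
```python
from h import *
psw((.013,-.002,.055),8)
cv2.imwrite('pics/w9.png',get_image('wrist')[:,:,::-1])
```

```text
pan [ 0.0122 -0.0013  0.1124] lean 38.7 F [0.2 0.5 1.4] Fpan [-0.5  0.9  1. ] j [ 0.07  1.05  0.36  0.74 -0.38  2.07 -1.32] t 11.85
total deg 20.1 dist 0.0574
[-0.0005, 0.0437, -0.0028, 0.0001, 0.0072, 0.0001, -1.0, -0.0005, 0.0437, -0.0028, 0.0001, 0.0072, 0.0001, -1.0, -0.0005, 0.0437, -0.0028, 0.0001, 0.0072, 0.0001, -1.0, -0.0005, 0.0437, -0.0028, 0.0, 0.0072, 0.0001, -1.0, -0.0005, 0.0437, -0.0028, 0.0, 0.0072, 0.0001, -1.0, -0.0005, 0.0437, -0.0028, -0.0, 0.0072, 0.0001, -1.0, -0.0005, 0.0437, -0.0028, -0.0, 0.0072, 0.0001, -1.0, -0.0005, 0.0437, -0.0028, -0.0001, 0.0072, 0.0001, -1.0]
```

View pics/w9.png

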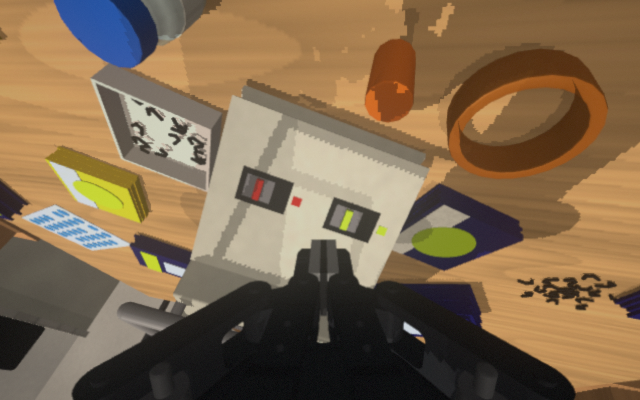

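Request:
{"fn": "send_rows", "kwargs": {
  "rows": [0, 0.044, -0.003, 0, 0.007, 0, -1, 0, 0.044, -0.003, 0, 0.007, 0, -1, 0, 0.044, -0.003, 0, 0.007, 0, -1, 0, 0.044, -0.003, 0, 0.007, 0, -1, 0, 0.044, -0.003, 0, 0.007, 0, -1, 0, 0.044, -0.003, 0, 0.007, 0, -1, 0, 0.044, -0.003, 0, 0.007, 0, -1, 0, 0.044, -0.003, 0, 0.004, 0, -1]
}}

```text
t: 12.57
position: [0.6581, -0.133, 0.1093]
ee_rot: [-0.369, -0.102, 0.698, -0.606]
force: [-0.1, -0.4, -0.3]
gripper_width: 0.0001
```

Run:
```python
from h import *
psw((.014,-.002,.045),2)
c=calibration('wrist');cv2.imwrite('pics/w10.png',get_image('wrist')[:,:,::-1]);np.save("w10.npy",c,allow_pickle=True)
```

```text
pan [ 0.0119 -0.0018  0.0633] lean 39.6 F [-0.1 -0.4 -0.3] Fpan [ 0.4 -0.3 -0.1] j [ 0.01  1.02  0.44  0.91 -0.41  1.97 -1.61] t 12.5667
total deg 0.5 dist 0.0184
[-0.0023, -0.0014, -0.0035, -0.0, 0.0091, 0.001, -1.0, -0.0023, -0.0014, -0.0035, -0.0001, 0.0091, 0.001, -1.0]
```

View pics/w10.png

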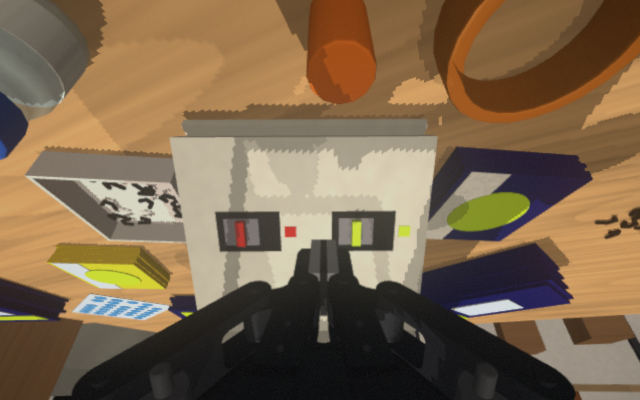

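Run:
```python
from h import *
np.set_printoptions(precision=4,suppress=True)
c=np.load("w10.npy",allow_pickle=True).item()
O=con(CON,(-.07,0,.062))[0]
for q in ((352.5,234),(361.5,234),(357,222),(357,246)): print(pan(onplane(c,[q],O+N*.005,N)[0]))
for q in ((332,211),(395,250),(172,137),(437,137)): print(pan(onplane(c,[q],O,N)[0]))
# fingertip width: points at tip depth
st=state();n0=.0633-.025
for q in ((308,242),(337,242)): print("tip",pan(onplane(c,[q],O+N*n0,N)[0]))
im=cv2.imread("pics/w10.png");cv2.imwrite("pics/w10c.png",cv2.resize(im[190:320,200:420],None,fx=3.6,fy=3.6,interpolation=2))
```

```text
[ 0.0321 -0.0002  0.005 ]
[ 0.0383 -0.0001  0.005 ]
[ 0.0349 -0.0089  0.005 ]
[0.0355 0.0089 0.005 ]
[ 0.0182 -0.0151 -0.    ]
[0.0635 0.0146 0.    ]
[-0.0832 -0.0648  0.    ]
[ 0.0843 -0.0645  0.    ]
tip [ 0.0035 -0.01    0.0383]
tip [ 0.0197 -0.01    0.0383]
```

View pics/w10c.png

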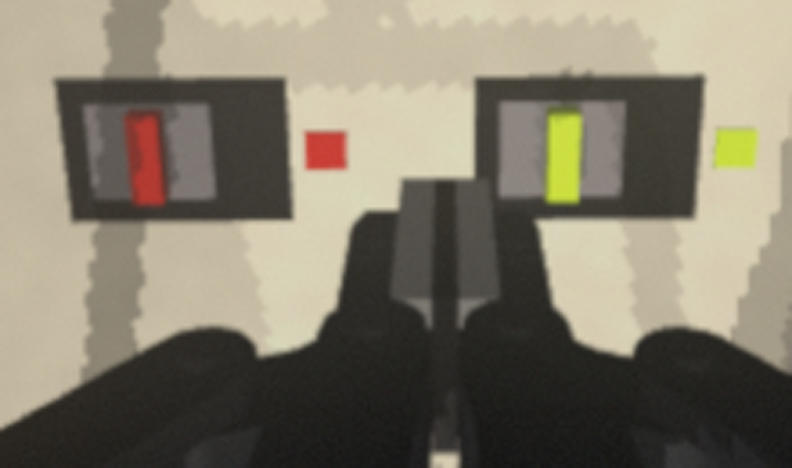

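Request:
{"fn": "send_rows", "kwargs": {
  "rows": [0, 0, -0.003, 0, 0.009, 0.001, -1, 0, 0, -0.003, 0, 0.009, 0.001, -1, 0, 0, 0, 0, 0.007, 0.001, -1, 0, 0, 0, 0, 0.004, 0, -1, 0, 0, 0, 0, 0, 0, -1]
}}

```text
t: 13.03
position: [0.6397, -0.1282, 0.0866]
ee_rot: [-0.367, -0.106, 0.699, -0.605]
force: [1.1, 0.4, 0.3]
gripper_width: 0.0001
```

Run:
```python
from h import *
psw((.017,-.001,.0265),4)
```

```text
pan [ 0.0146 -0.002   0.0338] lean 39.9 F [1.1 0.4 0.3] Fpan [-0.8 -0.4  0.8] j [-0.01  1.    0.43  1.   -0.4   1.91 -1.59] t 13.0333
total deg 0.4 dist 0.0077
[-0.0013, 0.0014, -0.0006, 0.0003, 0.0018, 0.0006, -1.0, -0.0013, 0.0014, -0.0006, 0.0003, 0.0018, 0.0006, -1.0, -0.0013, 0.0014, -0.0006, 0.0002, 0.0018, 0.0006, -1.0, -0.0013, 0.0014, -0.0006, 0.0002, 0.0018, 0.0006, -1.0]
```

Request:
{"fn": "send_rows", "kwargs": {
  "rows": [0, 0, 0, 0, 0.002, 0.0005, -1, 0, 0, 0, 0, 0.002, 0.0005, -1, 0, 0, 0, 0, 0.002, 0.0005, -1, 0, 0, 0, 0, 0, 0, -1]
}}

```text
t: 13.37
position: [0.6356, -0.1283, 0.0823]
ee_rot: [-0.366, -0.106, 0.699, -0.605]
force: [-1.2, -0.8, 0.1]
gripper_width: -0.0001
```

Run:
```python
from h import *
psw((.017,-.001,.0265),2)
cv2.imwrite('pics/w11.png',get_image('wrist')[:,:,::-1])
im=cv2.imread("pics/w11.png");cv2.imwrite("pics/w11c.png",cv2.resize(im[170:320,200:440],None,fx=3.3,fy=3.3,interpolation=2))
```

```text
pan [ 0.0163 -0.0019  0.0282] lean 39.8 F [-1.2 -0.8  0.1] Fpan [ 1.2  0.6 -0.4] j [-0.01  0.99  0.43  1.02 -0.4   1.9  -1.58] t 13.3667
total deg 0.5 dist 0.002
[-0.0024, 0.0037, -0.0017, 0.0005, 0.0008, 0.0003, -1.0, -0.0024, 0.0037, -0.0017, 0.0005, 0.0008, 0.0004, -1.0]
```

View pics/w11c.png

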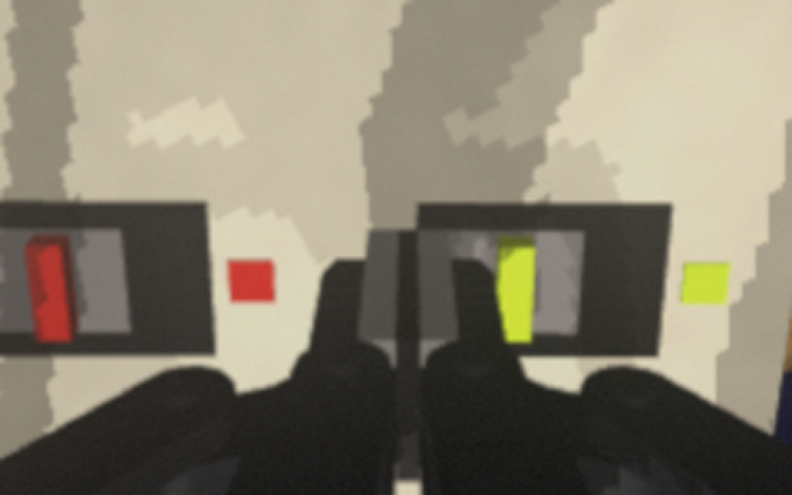

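Request:
{"fn": "send_rows", "kwargs": {
  "rows": [0, 0, 0, 0.0005, 0.001, 0, -1, 0, 0, 0, 0.0005, 0.0005, 0, -1, 0, 0, 0, 0, 0, 0, -1]
}}

```text
t: 13.67
position: [0.6343, -0.1277, 0.0823]
ee_rot: [-0.366, -0.106, 0.7, -0.605]
force: [-1.1, -0.2, 0.1]
gripper_width: 0.0002
```

Run:
```python
from h import *
psw((.017,-.001,.0265),2)
```

```text
pan [ 0.0163 -0.0009  0.0272] lean 39.8 F [-1.1 -0.2  0.1] Fpan [ 0.6  0.8 -0.5] j [-0.01  0.99  0.43  1.03 -0.4   1.89 -1.58] t 13.6667
total deg 0.6 dist 0.001
[-0.0024, 0.0037, -0.0021, -0.0001, 0.0003, 0.0004, -1.0, -0.0024, 0.0037, -0.0021, -0.0001, 0.0003, 0.0004, -1.0]
```

Tip about 2 mm off the panel, no contact. Push along +y.

Request:
{"fn": "send_rows", "kwargs": {
  "rows": [0, 0, 0, 0, 0, 0.002, -1, 0, 0, 0, 0, 0, 0.002, -1, 0, 0, 0, 0, 0, 0.002, -1, 0, 0, 0, 0, 0, 0.002, -1]
}}

```text
t: 14.0
position: [0.6313, -0.1353, 0.0824]
ee_rot: [-0.365, -0.106, 0.7, -0.605]
force: [-0.3, 0.9, -0.4]
gripper_width: 0.0003
```

Run:
```python
from h import *
psw((.027,-.001,.027),4)
```

```text
pan [ 0.0244 -0.0009  0.0274] lean 39.7 F [-0.3  0.9 -0.4] Fpan [-0.7  0.2 -0.7] j [-0.01  0.99  0.44  1.03 -0.39  1.89 -1.57] t 14.0
total deg 0.6 dist 0.0026
[-0.0012, 0.0021, -0.0011, -0.0, 0.0001, 0.0006, -1.0, -0.0012, 0.0021, -0.0011, -0.0, 0.0001, 0.0006, -1.0, -0.0012, 0.0021, -0.0011, -0.0, 0.0001, 0.0006, -1.0, -0.0012, 0.0021, -0.0011, -0.0, 0.0001, 0.0006, -1.0]
```

Request:
{"fn": "send_rows", "kwargs": {
  "rows": [0, 0, 0, 0, 0, 0.002, -1, 0, 0, 0, 0, 0, 0.002, -1, 0, 0, 0, 0, 0, 0.002, -1]
}}

```text
t: 14.25
position: [0.6294, -0.1396, 0.0825]
ee_rot: [-0.364, -0.106, 0.701, -0.604]
force: [0.7, 2.2, 0.7]
gripper_width: 0.0001
```

Run:
```python
from h import *
psw((.027,-.001,.027),4)
cv2.imwrite('pics/w12.png',get_image('wrist')[:,:,::-1])
im=cv2.imread("pics/w12.png");cv2.imwrite("pics/w12c.png",cv2.resize(im[170:320,200:440],None,fx=3.3,fy=3.3,interpolation=2))
```

```text
pan [ 0.0291 -0.0009  0.0274] lean 39.7 F [0.7 2.2 0.7] Fpan [-2.3  0.6  0.4] j [-0.    0.98  0.44  1.03 -0.39  1.89 -1.56] t 14.25
total deg 0.7 dist 0.0022
[-0.0006, 0.0028, -0.0012, -0.0, 0.0001, -0.0005, -1.0, -0.0006, 0.0028, -0.0012, -0.0, 0.0001, -0.0005, -1.0, -0.0006, 0.0028, -0.0012, -0.0, 0.0001, -0.0005, -1.0, -0.0006, 0.0028, -0.0012, -0.0, 0.0001, -0.0005, -1.0]
```

View pics/w12c.png

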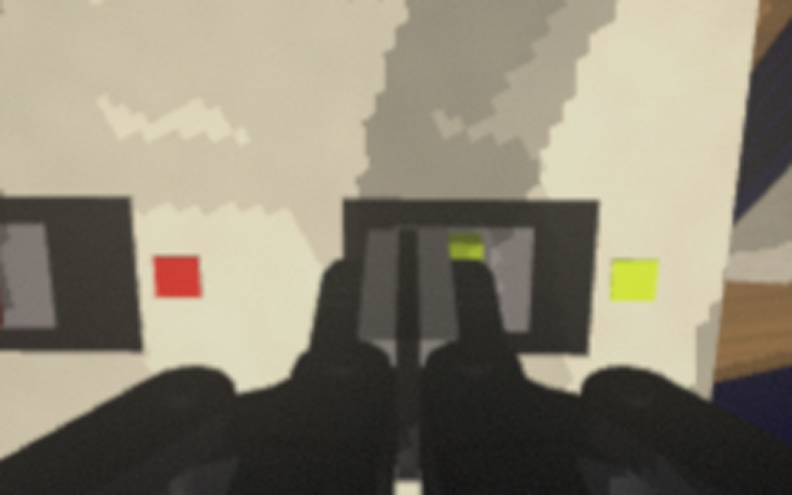

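Request:
{"fn": "send_rows", "kwargs": {
  "rows": [0, 0, 0, 0, 0, 0.0025, -1, 0, 0, 0, 0, 0, 0.0025, -1, 0, 0, 0, 0, 0, 0.0025, -1]
}}

```text
t: 14.55
position: [0.6268, -0.1459, 0.0824]
ee_rot: [-0.364, -0.107, 0.702, -0.603]
force: [6.9, 15.4, 0.4]
gripper_width: -0.0002
```

Run:
```python
from h import *
psw((.027,-.001,.027),4)
cv2.imwrite('pics/w13.png',get_image('wrist')[:,:,::-1])
im=cv2.imread("pics/w13.png");cv2.imwrite("pics/w13c.png",cv2.resize(im[170:320,200:440],None,fx=3.3,fy=3.3,interpolation=2))
```

```text
pan [ 0.0359 -0.0009  0.0274] lean 39.7 F [ 6.9 15.4  0.4] Fpan [-16.9  -0.    0.5] j [ 0.01  0.98  0.44  1.04 -0.38  1.89 -1.55] t 14.55
total deg 0.8 dist 0.0089
[-0.0002, 0.0033, -0.0012, -0.0, 0.0001, -0.0022, -1.0, -0.0002, 0.0033, -0.0012, -0.0, 0.0001, -0.0022, -1.0, -0.0002, 0.0033, -0.0012, -0.0, 0.0001, -0.0022, -1.0, -0.0002, 0.0033, -0.0012, -0.0, 0.0001, -0.0022, -1.0]
```

View pics/w13c.png

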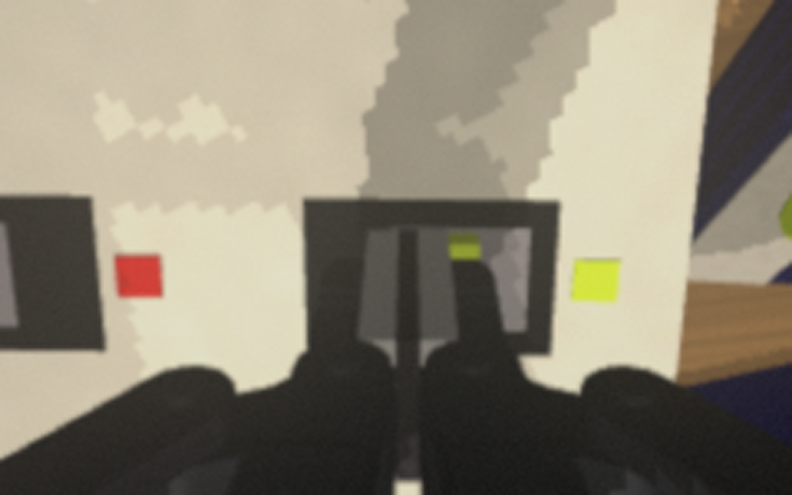

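Request:
{"fn": "send_rows", "kwargs": {
  "rows": [0, 0, 0, 0, 0, -0.003, -1, 0, 0, 0, 0, 0, -0.004, -1, 0, 0, 0, 0, 0, -0.004, -1, 0, 0, 0, 0, -0.006, -0.001, -1, 0, 0, 0, 0, -0.01, 0, -1, 0, 0, 0, 0, -0.012, 0, -1, 0, 0, 0, 0, -0.012, 0, -1, 0, 0, 0, 0, -0.012, 0, -1]
}}

```text
t: 15.27
position: [0.662, -0.1482, 0.1235]
ee_rot: [-0.366, -0.108, 0.7, -0.603]
force: [0.7, 0.0, 0.1]
gripper_width: 0.0001
```

Run:
```python
from h import *
psw((.027,-.001,.12),4)
c=calibration('wrist')
cv2.imwrite('pics/w14.png',get_image('wrist')[:,:,::-1])
O=con(CON,(-.07,0,.062))[0]
im=cv2.imread("pics/w14.png");hsv=cv2.cvtColor(im,cv2.COLOR_BGR2HSV)
for nm,lo,hi in (("lime",(25,120,90),(40,255,255)),("red",(0,150,80),(8,255,255))):
    n,l,s,ce=cv2.connectedComponentsWithStats(cv2.inRange(hsv,lo,hi))
    for i in range(1,n):
        if s[i,4]>40: print(nm,s[i],pan(onplane(c,[ce[i]],O+N*.005,N)[0]).round(4))
```

```text
pan [0.0243 0.     0.0803] lean 40.0 F [0.7 0.  0.1] Fpan [-0.3 -0.4  0.5] j [ 0.03  1.03  0.44  0.85 -0.4   2.02 -1.59] t 15.2667
total deg 0.6 dist 0.0398
[-0.0008, 0.0027, -0.0002, -0.0003, -0.0099, 0.0007, -1.0, -0.0008, 0.0027, -0.0002, -0.0003, -0.0099, 0.0007, -1.0, -0.0008, 0.0027, -0.0002, -0.0003, -0.0099, 0.0007, -1.0, -0.0008, 0.0027, -0.0002, -0.0003, -0.0099, 0.0007, -1.0]
lime [ 427  186   76   38 2059] [ 0.1272 -0.0145  0.005 ]
lime [346 210  10  24 206] [ 0.0447 -0.0006  0.005 ]
lime [377 216  10   9  90] [ 0.0675 -0.0021  0.005 ]
lime [  79  251   83   28 1381] [-0.1324  0.0364  0.005 ]
lime [178 302  15  12  88] [-0.0861  0.0749  0.005 ]
lime [  0 304  46   4 172] [-0.2177  0.0745  0.005 ]
red [225 210  10  23 173] [-0.0447 -0.0002  0.005 ]
red [272 215   9   9  81] [-0.0104 -0.002   0.005 ]
```

View pics/w14.png

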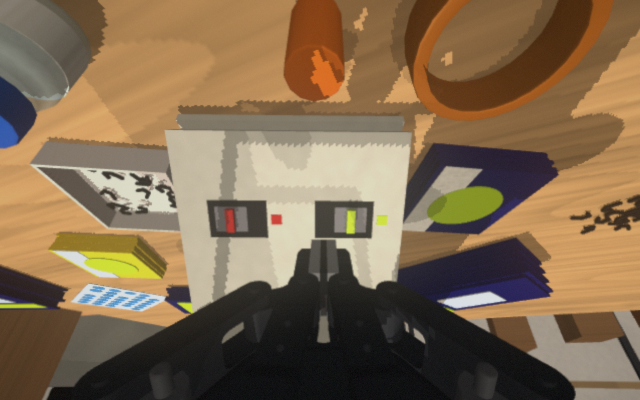

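Request:
{"fn": "send_rows", "kwargs": {
  "rows": [0, 0, 0, 0, -0.01, 0, -1, 0, 0, 0, 0, -0.01, 0, -1, 0, 0, 0, 0, -0.01, 0, -1, 0, 0, 0, 0, 0, 0, -1]
}}

```text
t: 15.65
position: [0.6819, -0.1584, 0.1492]
ee_rot: [-0.365, -0.105, 0.699, -0.605]
force: [-0.6, -0.7, 0.3]
gripper_width: -0.0004
```

Run:
```python
from m import *
psw((.027,-.001,.12),4)
cv2.imwrite('pics/s15.png',get_image('scene')[:,:,::-1]);cv2.imwrite('pics/d15.png',get_image('side')[:,:,::-1])
a=cv2.imread('pics/s15.png');b=cv2.imread('pics/d15.png')
cv2.imwrite("pics/c15.png",np.vstack([cv2.resize(a[80:320,130:390],None,fx=1.25*1.2,fy=1.2),cv2.resize(b[80:320,270:530],None,fx=1.25*1.2,fy=1.2)]))
o=cv2.imread('pics/s6.png')
df=cv2.absdiff(a,o)
for nm,(x0,y0,x1,y1) in dict(lamp=(198,88,290,130),jar=(268,285,300,330),stamp=(215,255,236,284),tape=(172,228,220,270)).items(): print(nm,df[y0:y1,x0:x1].mean())
```

```text
pan [ 0.0258 -0.0006  0.1143] lean 39.6 F [-0.6 -0.7  0.3] Fpan [0.9 0.4 0.1] j [ 0.11  1.05  0.31  0.72 -0.33  2.09 -1.66] t 15.65
total deg 0.6 dist 0.0058
[-0.0015, 0.0018, -0.0016, -0.0001, -0.0014, 0.0003, -1.0, -0.0015, 0.0018, -0.0016, -0.0001, -0.0014, 0.0003, -1.0, -0.0015, 0.0018, -0.0016, -0.0001, -0.0014, 0.0003, -1.0, -0.0015, 0.0018, -0.0016, -0.0001, -0.0014, 0.0003, -1.0]
lamp 25.266131815044858
jar 11.723842592592593
stamp 12.313628899835797
tape 13.826884920634921
```

View pics/c15.png

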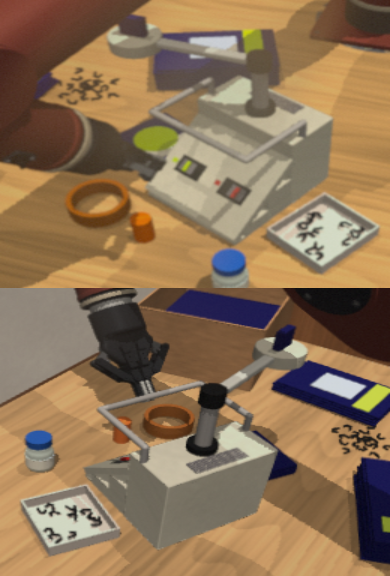

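Run:
```python
import cv2,numpy as np
for pair,rois in ((("pics/s6.png","pics/s15.png"),dict(head=(203,90,240,128))),(("pics/d6.png","pics/d15.png"),dict(head=(436,100,480,150))),(("pics/scene0.png","pics/s15.png"),dict(jar=(268,285,300,330),stamp=(214,254,237,284),tape=(172,228,220,272),console=(262,140,350,270))),(("pics/side0.png","pics/d15.png"),dict(jar=(284,197,310,235),tape=(363,174,402,206),stamp=(343,184,359,212)))):
    a,b=[cv2.cvtColor(cv2.imread(p),cv2.COLOR_BGR2GRAY) for p in pair]
    for k,(x0,y0,x1,y1) in rois.items():
        m=8;r=cv2.matchTemplate(b[y0-m:y1+m,x0-m:x1+m],a[y0:y1,x0:x1],cv2.TM_CCOEFF_NORMED);_,v,_,l=cv2.minMaxLoc(r);print(pair[1],k,l[0]-m,l[1]-m,round(v,2))
a=cv2.imread("pics/s15.png");cv2.imwrite("pics/c16.png",cv2.resize(a[70:220,170:340],None,fx=4,fy=3.8,interpolation=2))
```

```text
pics/s15.png head 0 0 0.82
pics/d15.png head 0 0 0.94
pics/s15.png jar 0 0 0.98
pics/s15.png stamp 0 0 0.94
pics/s15.png tape 0 1 0.71
pics/s15.png console 0 0 0.91
pics/d15.png jar 0 0 0.97
pics/d15.png tape 0 0 0.83
pics/d15.png stamp 0 0 0.75
```

View pics/c16.png

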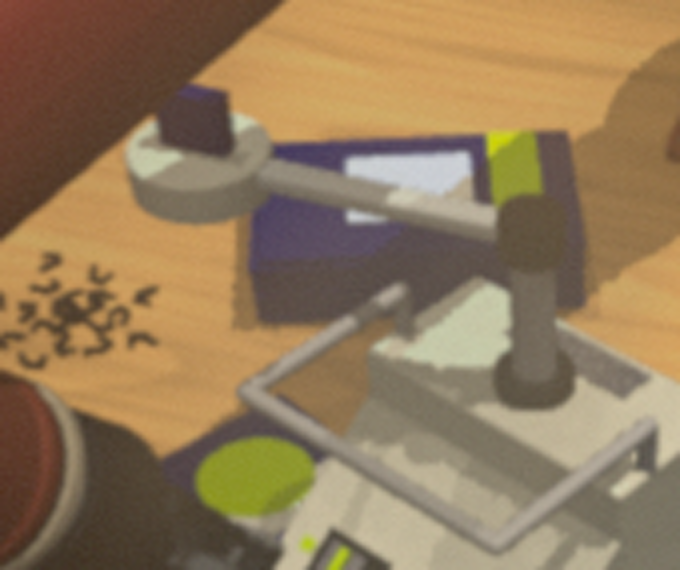

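Request:
{"fn": "send_rows", "kwargs": {
  "rows": [0, 0, 0, 0, 0.008, 0, -1, 0, 0, 0, 0, 0.005, 0, -1, 0, 0, 0, 0, 0, 0, -1, 0, 0, 0, 0, 0, 0, -1]
}}

```text
t: 16.08
position: [0.6706, -0.153, 0.1361]
ee_rot: [-0.367, -0.109, 0.699, -0.603]
force: [0.5, -1.0, -0.0]
gripper_width: -0.0001
```

Run:
```python
from h import *
psw((.027,-.001,.12),4)
print(job_done())
```

```text
pan [0.0254 0.0006 0.0962] lean 40.2 F [ 0.5 -1.  -0. ] Fpan [ 0.7 -0.7  0.6] j [ 0.1   1.03  0.31  0.79 -0.33  2.05 -1.65] t 16.0833
total deg 0.6 dist 0.0239
[-0.0012, 0.0023, 0.0009, -0.0004, -0.0059, 0.0004, -1.0, -0.0012, 0.0023, 0.0009, -0.0004, -0.0059, 0.0004, -1.0, -0.0012, 0.0023, 0.0009, -0.0004, -0.0059, 0.0004, -1.0, -0.0012, 0.0023, 0.0009, -0.0004, -0.0059, 0.0004, -1.0]
the job is handed in; nothing more can be done
None
```

I swung the lamp arm by its fin until the head hung over the lime disc on the navy stack and let go. I then pushed the lime switch to its on end with the closed fingertips leaning 40°, and handed the job in at 16.1 s.

- **Lamp head:** it hangs within about 3 mm of the disc centre in plan. My disc estimates spread over x = 0.521 to 0.526 and y = -0.235 to -0.238, and the head sits near x = 0.524, y = -0.236. One single-view reading of the head's rim from the scene camera put it farther off, at x = 0.530, y = -0.232; the fin in that same picture and the wrist view did not agree with it. The head did not shift after I let go, by picture matching in both fixed views.
- **Lime switch:** the ridge moved about 10 mm, from console y = 35 mm to 45 mm. The push met the end stop at about 17 N.
- **Red switch:** still off, at console y = -45 mm.
- **Jar, tape roll and stamp:** the jar and stamp show no shift in either fixed view. The tape roll matched with a 1-pixel offset in the scene view, where the match was weak because of shadow, and none in the side view.
- **At hand-in:** the measured force was about 1 N or less, which is the noise level. One wrist joint (the sixth) reached its range limit twice, at 2.09 rad, the rounded reading, so I cannot rule out a slight overshoot; I backed it off before finishing.

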